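Nest the kidney-shaped paint dishes

ROBOT

A 6-joint arm with a two-finger parallel gripper is mounted at the origin on the work surface. World frame = base frame: x ahead of the robot, y to its left, z up, the work surface at z = 0. Lengths are in mm, angles in rad, forces in N, time in s.
With the tool pointing down it reaches from about 300 to 750 mm from the base axis. Payload 8.5 kg.
Tool frame: the origin (TCP) lies between the finger pads; the fingertips stand 25 mm ahead of it and the grasp point (between the pads) lies 6 mm ahead of it (arm.tcp_to_tips is the distance from the TCP to the fingertips, in mm); y points along the fingers, z is the direction in which the jaws open and shut, and the axes are right-handed (so a half turn about y gives the same grasp; the last joint's range is limited). The gripper opens to 85 mm and grips with 20 to 120 N. Pads are 22 mm wide; open, the fingers measure 114 mm over their backs; the gripper's body (76 mm by 85 mm) begins 54 mm behind the grasp point. The pads swing forward as they close: fully open they stand 13 mm farther back than shut.
Start: joints at [0.942, 0.381, 1.297, -0, 1.464, -0.215], TCP at [221.14, 503.565, 230.022] pointing down, gripper open.
Joint ranges: [-3.11, 3.11], [-0.89, 2.33], [0.22, 2.48], [-1.42, 4.56], [0.17, 2.85], [-2.88, 2.88]. Speed limits (rad/s): [2.39, 2.39, 3.14, 3.14, 3.14, 3.14].

INTERFACE

Orientations are given as a unit quaternion [w, x, y, z].
In Python, from station import monitor, cams, workorder, arm gives the robot as it stands.
- The arm moves only by the tool apply_moves, never from a script. Its argument "deltas" is a list of rows, each a list of 6 numbers: the shift along the tool's x, y, z in mm, then the turn, a rotation vector about the tool's x, y, z in degrees. In form: [[tx, ty, tz, ax, ay, az], ...]. A call has 1 to 8 rows; each row is the pose to reach, as a shift and turn from the pose commanded when the call began, along the tool's axes at that moment; what a row does not reach only later rows make up. A row lasts 1/8 s, in which the tool goes at most 62.5 mm and 10.7 degrees, less where a joint would pass 70% of its speed; a pose out of reach is approached as far as the arm can. A call with a gripper value outside its range is refused whole. "gripper" is the opening, from 0 (shut) to 1 (fully open), set as the call begins (left out, the last holds). The fingers move at their own pace and stop on an object; "newtons" is the grip in N (left out, the last holds). Time passes only in rows, so rows that repeat a pose let the fingers close. It gives the time, the measured TCP pose, the force and the opening at its end, in the units of the state.
- monitor.read_state(): the state, without advancing time (a new reading comes with each control period).
- cams.camera(name): name is "side" or "top" or "wrist"; returns a dict with "color" (420x560x3 uint8, red, green, blue), "camera_matrix" (3x3 intrinsics, pixels), "view" (4x4, takes a point from world to camera coordinates). Camera axes: x right, y down, z forward; pixel columns grow to the right and rows downward; lengths in mm; the calibration is good to about 2 mm. The wrist camera is an equidistant fisheye: a pixel r from the principal point sees the ray r / f radians off the axis. A picture is of the moment at which its call begins. There is no depth.
- workorder.job_done(): hands the job in, once; it reports no verdict.
Trained networks look in a picture, given as the dict that the camera call returned (one of the last four; its "shot" number tells which), for a name from the list of things; names that differ only in an ending like _2 or _b are one class to them, and where a whole thing is asked for, a point or a joint stands for the part that bears it (a point fixed in the world has none). Each returns a list of dicts, best first, with "p" (0 to 1); they miss things now and then, are a little off and sometimes report something else, mostly with a low value. They report only what shows in the picture. A call takes as long as a camera call.
- cams.regions_of(label, picture): "pixels" (420x560 bool, what is visible of it) and "location" ([column, row] in pixels, amid what is visible of it).
The state is a dict: "time_s": time; "q": joint angles; "qd": joint speeds; "joint_torque": joint torques, N m; "tcp_pos": TCP position; "tool_rot": TCP orientation; "force": force on the tool from outside, world axes, zero at the start; "wrist_torque": the same for the moment, N m; "finger_gap": finger opening in mm.
Only numpy, scipy, OpenCV 4.12 (cv2) and the standard library are available. Lean on these libraries where they do the work, as an engineer would, in place of code of your own. Each camera call takes 0.05 s, during which the arm holds its last target.

TASK

Clear away the three kidney-shaped paint dishes: nest the red-rimmed and the green-rimmed one into the blue-rimmed one on the round board, in either order, turning each until its outline follows the dish below and pressing it down past the springy nubs until it is fully home, so that it sits level with its rim resting all round on the rim below. Leave the stack standing on the board and the other things on the table undisturbed.

Things in the scene. Friction and masses are not known exactly. Their poses are not given: they have to be found in the camera images.
- dish_blue: Kidney-shaped white paint dish, open at the top, 198 mm long (its x), 112 mm wide (its y), 46 mm high, moulded plastic, 0.11 to 0.2 kg. Blue rim: the bottom dish, loose on the round board. Origin: centre of the flat underside, z up, x along the length; the hollow (concave) side looks to -y, the bulging back to +y. The outline is mirror-symmetric in x only, so a dish nests just one way round. The three differ only in rim colour. Centre of mass near (0, 3, 25) mm.
- dish_red: Kidney-shaped white paint dish, open at the top, 198 mm long (its x), 112 mm wide (its y), 46 mm high, moulded plastic, 0.11 to 0.2 kg. Red rim; stands loose on the table. Same shape, origin and axes as the blue-rimmed dish.
- dish_green: Kidney-shaped white paint dish, open at the top, 198 mm long (its x), 112 mm wide (its y), 46 mm high, moulded plastic, 0.11 to 0.2 kg. Green rim; stands loose on the table. Same shape, origin and axes as the blue-rimmed dish.
- blue_rim (a point): Centre of the blue-rimmed dish's mouth, dish frame (0, 0, 46) mm. On all dishes the rim is an upright band 8 mm thick and 12 mm tall, from z = 34 mm (flat underside) to 46 mm (top). Outer edge: y = -36 mm mid hollow side, +56 mm mid back, x = +-99 mm at the ends. Below the band the wall slopes 18 degrees in to a foot 42 mm shorter and narrower than the rim.
- blue_seat (a point): Where the origin of the first dish nested comes when fully home: 12 mm above the blue-rimmed dish's origin, same heading, the flat underside of its rim band on the rim below. The second comes 12 mm higher. 1.5 mm of play all round. Four small springy nubs inside the rim below take hold of the wall over the last 4 mm: a dish laid in hangs 4 mm or more too high until pressed home, 13 to 20 N on its floor.
- red_grip (a point): Point on the red-rimmed dish: middle of the rim band on the hollow side, at the rim's top, dish frame (0, -32, 46) mm. The band here is 8 mm thick (y = -36 to -28 mm), straight for about 20 mm along x, with 25 mm and more free on both sides: a good pinch from above, fingertips 8 to 9 mm below the rim's top.
- green_grip (a point): Point on the green-rimmed dish: middle of the rim band on the hollow side, at the rim's top, dish frame (0, -32, 46) mm. The band here is 8 mm thick (y = -36 to -28 mm), straight for about 20 mm along x, with 25 mm and more free on both sides: a good pinch from above, fingertips 8 to 9 mm below the rim's top.
- red_floor (a point): Point on the red-rimmed dish's inner floor, dish frame (0, 4, 3) mm, where it can be pressed. The floor is about 42 mm wide; a small step inside the rim lies 10 mm below the rim's top. The same on every dish.
- green_floor (a point): Point on the green-rimmed dish's inner floor, dish frame (0, 4, 3) mm, where it can be pressed.
- board: Round wooden board with a cork face, 220 mm across, 12 mm thick, fixed to the table; origin at the centre of its underside.
- tape: Roll of yellow tape lying flat, 90 mm across, 25 mm high; bystander, origin under its centre.
- bowl: Blue round bowl, 90 mm across, 38 mm high; bystander, origin under its centre.
- tube_ochre: Ochre paint tube lying flat, about 110 mm long (its x), 30 mm high; bystander, origin under its middle.
- tube_violet: Violet paint tube lying flat, about 110 mm long (its x), 30 mm high; bystander, origin under its middle.
- scraper: Flat scraper with wooden handle lying between the robot and the dishes, 200 mm long (its x), under 30 mm high; bystander.

How it is judged:
By the outcome, as a careful person would: the job done as asked, in the order asked, and still so for the second after the job is handed in, with the robot touching nothing.
It also fails if it takes over 72 s, if anything falls off the work surface, if the arm or the gripper's body presses on something with over 40 N, if the wrist force passes 120 N, or if a joint passes its speed limit or range.

## Working session

There is one attempt and no reset: what is moved stays moved. The work goes in short steps, Python scripts to look and compute and a tool call to move; the robot and the scene stay as the last step left them, time stands still between calls to the robot, and variables do not carry over. Pictures are saved under pics/ and viewed, and the job is handed in when it is done.

Besides the shell and the picture viewer there is one more tool, called after ">>>" by a JSON object that holds its "op" and its "data". apply_moves: Moves the arm, as the interface text tells. Its arguments: {"type":"object","properties":{"deltas":{"type":"array"},"gripper":{"type":"number"},"newtons":{"type":"number"}},"required":["deltas"]}

```bash
ls; mkdir -p pics; python3 - <<'E'
from station import monitor,cams,workorder,arm
import cv2,numpy as np
s=monitor.read_state();print(s)
print(arm.tcp_to_tips)
for n in ["top","side","wrist"]:
    p=cams.camera(n);cv2.imwrite(f"pics/{n}0.png",p["color"][:,:,::-1]);print(n,p["camera_matrix"].round(1).tolist(),p["view"].round(3).tolist(),p["shot"])
    np.savez(f"{n}0.npz",color=p["color"],K=p["camera_matrix"],V=p["view"])
E
```

```text
pics
{'time_s': 0.0, 'q': array([ 9.41691226e-01,  3.81168297e-01,  1.29823427e+00,  2.05794096e-05,
        1.46358762e+00, -2.15338816e-01]), 'qd': array([-0.00085712, -0.0015991 ,  0.00154494, -0.00089235, -0.00028385,
       -0.00024388]), 'joint_torque': array([-1.14854622e-03, -4.48460376e+01, -2.31273544e+01, -3.25148294e-04,
        4.91782761e-03, -7.90551599e-05]), 'tcp_pos': array([220.97932944, 503.34521667, 229.43558571]), 'tool_rot': array([-0.69158029,  0.69247579, -0.14545697,  0.14503882]), 'force': array([ 0.31271093, -0.12123657, -0.59931218]), 'wrist_torque': array([ 0.01612953, -0.10329766,  0.01881354]), 'finger_gap': 85.27067480074415}
25.0
top [[387.9, 0.0, 279.4], [0.0, 387.9, 212.4], [0.0, 0.0, 1.0]] [[-0.098, -0.995, 0.002, 58.387], [-0.974, 0.095, -0.204, 537.122], [0.203, -0.022, -0.979, 853.887], [0.0, 0.0, 0.0, 1.0]] 1
side [[454.8, 0.0, 277.6], [0.0, 454.8, 208.5], [0.0, 0.0, 1.0]] [[0.966, -0.259, 0.019, -549.452], [-0.178, -0.716, -0.675, 173.825], [0.189, 0.649, -0.737, 992.192], [0.0, 0.0, 0.0, 1.0]] 2
wrist [[325.2, 0.0, 281.9], [0.0, 325.2, 209.3], [0.0, 0.0, 1.0]] [[0.401, 0.916, -0.001, -547.954], [0.874, -0.383, 0.301, -38.311], [0.275, -0.121, -0.954, 381.14], [0.0, 0.0, 0.0, 1.0]] 3
```

View pics/top0.png

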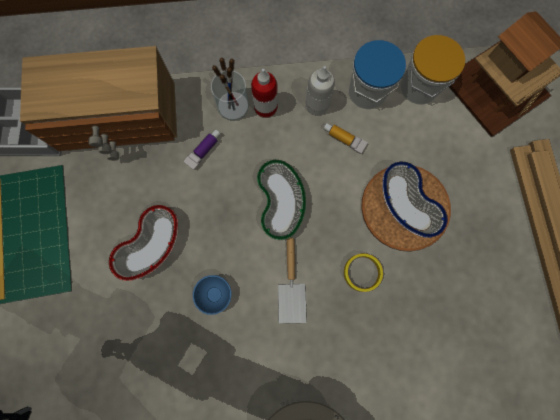

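View pics/side0.png

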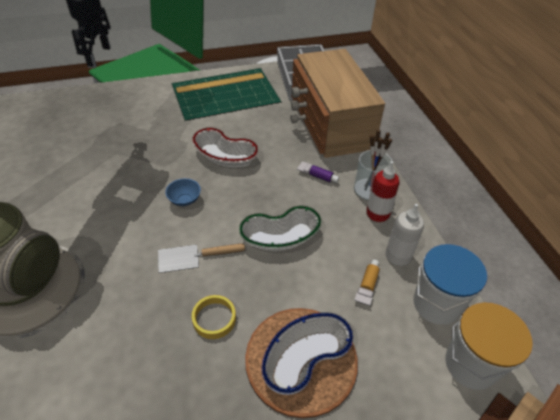

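View pics/wrist0.png

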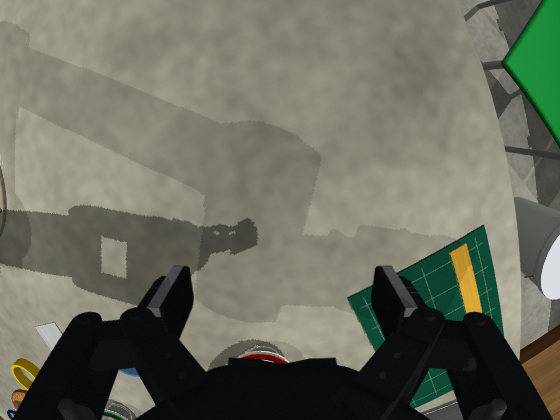

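The top view shows red near (145,243), green near (282,200) and blue on the board near (413,200); the side view shows all three as well. Next I segment the rims.

```bash
python3 - <<'E'
from station import cams
import cv2,numpy as np
for n in ["top","side"]:
    p=cams.camera(n);c=p["color"]
    out=[]
    for l in ["dish_red","dish_green","dish_blue","red_grip","blue_rim"]:
        r=cams.regions_of(l,p)
        print(n,l,[(round(d["p"],2),np.round(d["location"],1).tolist(),int(d["pixels"].sum())) for d in r[:3]])
        if l.startswith("dish"):
            np.save(f"mask_{n}_{l}.npy",r[0]["pixels"])
            ys,xs=np.nonzero(r[0]["pixels"]);u,v=int(xs.mean()),int(ys.mean())
            cr=c[max(v-60,0):v+60,max(u-60,0):u+60]; out.append(cv2.resize(cr,(260,260),interpolation=cv2.INTER_NEAREST))
    cv2.imwrite(f"pics/crop_{n}.png",np.hstack(out)[:,:,::-1])
E
```

```text
top dish_red [(0.96, [146.2, 244.8], 3301)]
top dish_green [(0.7, [281.3, 196.7], 2999), (0.4, [149.2, 246.0], 3229)]
top dish_blue [(0.6, [408.5, 200.9], 3130)]
top red_grip [(0.79, [147.9, 246.3], 3285), (0.47, [410.7, 199.1], 3079)]
top blue_rim [(0.89, [410.4, 203.0], 3091), (0.38, [281.2, 198.9], 2919)]
side dish_red [(0.9, [221.1, 148.6], 1804)]
side dish_green [(0.87, [282.0, 228.9], 2652)]
side dish_blue [(0.75, [304.4, 349.6], 4784)]
side red_grip [(0.89, [223.2, 147.1], 1768)]
side blue_rim [(0.75, [302.6, 345.9], 4799)]
```

View pics/crop_top.png

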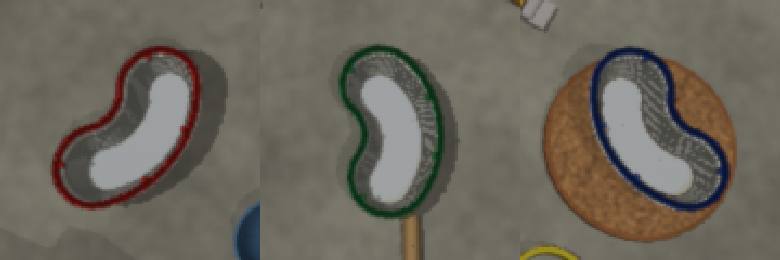

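View pics/crop_side.png

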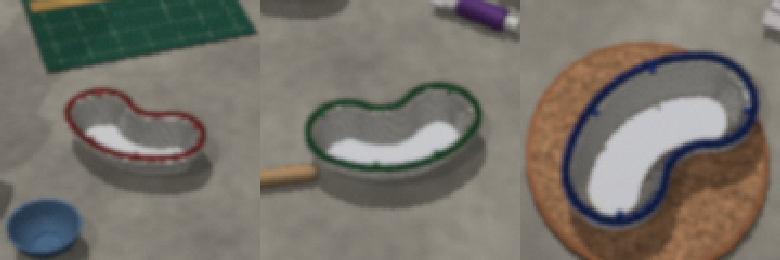

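```bash
cat > h.py <<'E'
import cv2,numpy as np
from scipy.optimize import least_squares
PHI=2*np.arctan2(20,53);R=53/np.sin(PHI)
def sd(p):  # signed distance to outer outline, dish frame
    x=np.abs(p[:,0]);y=p[:,1];cy=10-R
    a=np.arctan2(x,y-cy);a=np.minimum(a,PHI)
    # beyond: angle > PHI -> end point
    c=np.c_[R*np.sin(a),cy+R*np.cos(a)]
    return np.hypot(x-c[:,0],y-c[:,1])-46
def unproj(uv,K,V,z,fish=False):
    uv=np.asarray(uv,float)
    d=np.c_[(uv[:,0]-K[0,2])/K[0,0],(uv[:,1]-K[1,2])/K[1,1],np.ones(len(uv))]
    if fish:
        r=np.hypot(d[:,0],d[:,1])+1e-12
        d=np.c_[d[:,0]/r*np.sin(r),d[:,1]/r*np.sin(r),np.cos(r)]
    Rm=V[:3,:3];c=-Rm.T@V[:3,3];w=d@Rm
    return c+w*((z-c[2])/w[:,2])[:,None]
def proj(P,K,V,fish=False):
    P=np.asarray(P,float);q=P@V[:3,:3].T+V[:3,3]
    if fish:
        rr=np.hypot(q[:,0],q[:,1]);t=np.arctan2(rr,q[:,2]);q=np.c_[q[:,0]/rr*t,q[:,1]/rr*t,np.ones(len(q))]
    return np.c_[q[:,0]/q[:,2]*K[0,0]+K[0,2],q[:,1]/q[:,2]*K[1,1]+K[1,2]]
def colmask(c,col):
    h=cv2.cvtColor(c,cv2.COLOR_RGB2HSV);H,S,Vv=[h[:,:,i].astype(int) for i in range(3)]
    if col=="red": m=((H<8)|(H>172))&(S>110)&(Vv>40)
    if col=="green": m=(H>45)&(H<90)&(S>90)&(Vv>25)
    if col=="blue": m=(H>105)&(H<130)&(S>110)&(Vv>25)
    return m
def local(P,t):
    c,s=np.cos(t[2]),np.sin(t[2]);d=P[:,:2]-t[:2]
    return np.c_[c*d[:,0]+s*d[:,1],-s*d[:,0]+c*d[:,1]]
def fit(P,off=-4):
    best=None;m=np.median(P[:,:2],0)
    for a in np.arange(0,2*np.pi,np.pi/6):
        r=least_squares(lambda t:sd(local(P,t))-off,[*m,a],loss="soft_l1",f_scale=2,x_scale=[1,1,.01])
        if best is None or r.cost<best.cost: best=r
    t=best.x;t[2]=(t[2]+np.pi)%(2*np.pi)-np.pi
    return t,sd(local(P,t))-off
def outline(t,z,off=0,n=200):
    # outer outline offset inward by -off
    r=46+off;cy=10-R;a=np.linspace(-PHI,PHI,50);pts=[]
    pts+=list(np.c_[(R+r)*np.sin(a),cy+(R+r)*np.cos(a)])
    e=np.array([R*np.sin(PHI),cy+R*np.cos(PHI)]);b=np.linspace(PHI,PHI+np.pi,40)
    pts+=list(np.c_[e[0]+r*np.sin(b),e[1]+r*np.cos(b)])
    pts+=list(np.c_[(R-r)*np.sin(a[::-1]),cy+(R-r)*np.cos(a[::-1])])
    b=np.linspace(-PHI+np.pi,-PHI+2*np.pi,40)
    pts+=list(np.c_[-e[0]+r*np.sin(b),e[1]+r*np.cos(b)])
    return world(pts,t,z)
def world(pts,t,z):
    pts=np.asarray(pts);c,s=np.cos(t[2]),np.sin(t[2])
    return np.c_[t[0]+c*pts[:,0]-s*pts[:,1],t[1]+s*pts[:,0]+c*pts[:,1],np.full(len(pts),z)]
E
cat > m1.py <<'E'
from h import *
for n in ["top","side"]:
    d=np.load(n+"0.npz");c,K,V=d["color"],d["K"],d["V"];im=c.copy()
    for col,z in [("red",46),("green",46),("blue",58)]:
        m=colmask(c,col)&(cv2.dilate(np.load(f"mask_{n}_dish_{col}.npy").astype(np.uint8),np.ones((7,7)))>0)
        vs,us=np.nonzero(m);P=unproj(np.c_[us,vs],K,V,z)
        t,r=fit(P);print(n,col,len(P),t[:2].round(1),round(np.degrees(t[2]),2),"rms",r.std().round(2),"pct",np.percentile(r,[2,98]).round(1),
          "L extents",np.ptp(local(P,t),0).round(1))
        L=local(P,t);a=np.degrees(np.arctan2(L[:,1],L[:,0]))//30
        print("   by sector",[round(float(r[a==k].mean()),1) for k in range(-6,6)])
        for o in(0,-8):cv2.polylines(im,[proj(outline(t,z,o),K,V).round().astype(int)],True,(255,255,0),1)
    cv2.imwrite(f"pics/fit_{n}.png",im[:,:,::-1])
E
python3 m1.py
```

```text
top red 777 [497.4 321.2] 138.62 rms 2.66 pct [-5.8  3.9] L extents [196.5 111.3]
   by sector [-1.0, -0.4, 0.7, 0.4, -0.4, -0.9, -0.5, -0.5, -0.2, -0.1, -0.6, -0.1]
top green 569 [576.7  -3.9] 179.86 rms 2.21 pct [-5.3  3.1] L extents [194.9 109.7]
   by sector [-1.1, -0.3, 0.7, 0.4, -0.2, -1.1, -0.2, -0.6, 0.2, -0.2, -0.8, -0.2]
top blue 528 [ 538.8 -305.9] 23.77 rms 1.99 pct [-5.1  2.8] L extents [193.1 109.2]
   by sector [-1.0, -0.7, 0.0, 0.5, -0.6, -1.2, -0.5, -1.0, -0.3, 0.1, -0.7, -0.8]
side red 208 [496.5 321.1] 138.59 rms 1.89 pct [-3.9  2.8] L extents [191.6 109.8]
   by sector [-0.9, -0.2, 1.0, 0.6, -0.4, -1.2, -1.0, -0.5, 1.1, 1.0, -0.4, -0.1]
side green 226 [575.9  -4.5] 179.94 rms 1.27 pct [-3.4  1.8] L extents [189.7 106.7]
   by sector [-1.2, -0.3, 0.4, 0.7, -0.1, -1.2, -0.5, -0.2, 0.1, -0.0, -0.2, -0.6]
side blue 651 [ 538.1 -306.3] 23.78 rms 1.65 pct [-4.5  2.1] L extents [191.7 107.5]
   by sector [-0.8, -0.6, -0.2, 0.6, -0.6, -1.3, -0.6, -1.0, -0.3, -0.4, -1.3, -0.8]
```

```bash
cat >> h.py <<'E'
from scipy.spatial.transform import Rotation as Ro
D={"red":(497.0,321.2,np.radians(138.6)),"green":(576.3,-4.2,np.radians(179.9)),"blue":(538.4,-306.1,np.radians(23.8))}
def rot(s): q=s["tool_rot"];return Ro.from_quat([q[1],q[2],q[3],q[0]])
def goal(t,sgn,pt,ztcp):
    """tool down; jaw axis z along sgn*dish y; tcp over dish point pt"""
    y=np.array([0,0,-1.]);z=sgn*np.array([-np.sin(t[2]),np.cos(t[2]),0]);x=np.cross(y,z)
    return world([pt],t,ztcp)[0],Ro.from_matrix(np.c_[x,y,z])
def delta(p0,R0,p,Rg):
    return np.r_[R0.inv().apply(p-p0),np.degrees((R0.inv()*Rg).as_rotvec())].round(2)
E
python3 - <<'E'
from h import *
from station import monitor
s=monitor.read_state();R0=rot(s);print(R0.as_matrix().round(3))
print("q1 q6 deg",np.degrees(s["q"][[0,5]]))
for n in D:
  for sg in(1,-1):
    p,Rg=goal(D[n],sg,(0,-32),200)
    zt=Rg.as_matrix()[:,2]
    print(n,sg,p.round(1),"jawyaw",np.degrees(np.arctan2(zt[1],zt[0])).round(1),"bearing",np.degrees(np.arctan2(p[1],p[0])).round(1),delta(s["tcp_pos"],R0,p,Rg))
z0=R0.as_matrix()[:,2];print("start jawyaw",np.degrees(np.arctan2(z0[1],z0[0])))
E
```

```text
[[ 0.916 -0.     0.402]
 [-0.402  0.     0.916]
 [-0.    -1.     0.   ]]
q1 q6 deg [ 53.95389155 -12.33602806]
red 1 [518.2 345.2 200. ] jawyaw -131.4 bearing 33.7 [ 335.62   30.04  -25.57   -0.   -162.31    0.  ]
red -1 [518.2 345.2 200. ] jawyaw 48.6 bearing 33.7 [335.62  30.04 -25.57  -0.    17.69  -0.  ]
green 1 [576.4  27.8 200. ] jawyaw -90.1 bearing 2.8 [ 516.53   30.03 -292.78    0.    156.39   -0.  ]
green -1 [576.4  27.8 200. ] jawyaw 89.9 bearing 2.8 [ 516.53   30.03 -292.78   -0.    -23.61   -0.  ]
blue 1 [ 551.3 -335.4  200. ] jawyaw 113.8 bearing -31.3 [ 639.64   30.02 -635.37   -0.    -47.51   -0.  ]
blue -1 [ 551.3 -335.4  200. ] jawyaw -66.2 bearing -31.3 [ 639.64   30.02 -635.37    0.    132.49   -0.  ]
start jawyaw 66.28977164761235
```

>>> {"op": "apply_moves", "data": {"deltas": [[60,10,-5,0,5,0],[120,25,-10,0,10,0],[180,45,-15,0,15,0],[240,65,-20,0,17.7,0],[300,85,-24,0,17.7,0],[335.6,100,-25.6,0,17.7,0],[335.6,100,-25.6,0,17.7,0],[335.6,100,-25.6,0,17.7,0]], "gripper": 0.5, "newtons": 80}}

```text
time_s: 1.75
tcp_pos: [517.7, 345.5, 130.2]
tool_rot: [0.662, -0.661, 0.25, -0.25]
force: [-0.3, 0.0, -0.9]
finger_gap: 42.8
```

```bash
cat > look.py <<'E'
import sys
from h import *
from station import cams,monitor
def look(name,cam="wrist"):
    p=cams.camera(cam);cv2.imwrite(f"pics/{name}.png",p["color"][:,:,::-1])
    np.savez(name+".npz",color=p["color"],K=p["camera_matrix"],V=p["view"]);return p
def st():
    s=monitor.read_state();R=rot(s).as_matrix();print("t",round(s["time_s"],2),"tcp",s["tcp_pos"].round(1),"jawyaw",np.degrees(np.arctan2(R[1,2],R[0,2])).round(2),"y",R[:,1].round(3),"F",s["force"].round(1),"gap",round(s["finger_gap"],1));return s
E
python3 - <<'E'
from look import *
s=st();p=look("w1");c,K,V=p["color"],p["camera_matrix"],p["view"];im=c.copy()
for o in(0,-8):cv2.polylines(im,[proj(outline(D["red"],46,o),K,V,True).round().astype(int)],True,(255,255,0),1)
cv2.imwrite("pics/w1f.png",im[:,:,::-1])
m=colmask(c,"red");vs,us=np.nonzero(m);P=unproj(np.c_[us,vs],K,V,46,True)
g=np.abs(sd(local(P,D["red"]))+4)<15;t,r=fit(P[g]);print(t,np.degrees(t[2]),r.std(),g.sum())
p,Rg=goal(D["red"],-1,(0,-32),62.5);print(delta(s["tcp_pos"],rot(s),p,Rg))
E
```

```text
t 1.75 tcp [517.7 345.5 130.2] jawyaw 48.6 y [-0.  0. -1.] F [-0.3  0.  -0.9] gap 42.8
[494.99711336 322.04043519   2.42050951] 138.68497906162128 2.758402112275536 6384
[ 5.800e-01  6.773e+01  9.000e-02 -0.000e+00  0.000e+00 -1.000e-02]
```

View pics/w1f.png

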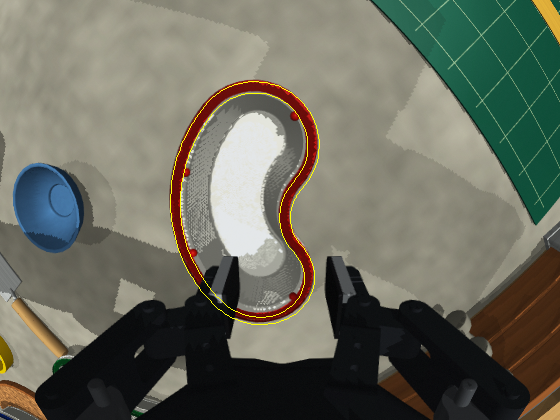

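>>> {"op": "apply_moves", "data": {"deltas": [[0,30,0,0,0,0],[0,55,0,0,0,0],[0,67.7,0,0,0,0],[0,67.7,0,0,0,0]]}}

```text
time_s: 2.3
tcp_pos: [517.6, 345.6, 62.4]
tool_rot: [-0.661, 0.662, -0.25, 0.25]
force: [-0.5, -0.1, 0.5]
finger_gap: 42.6
```

>>> {"op": "apply_moves", "data": {"deltas": [[0,0,0,0,0,0],[0,0,0,0,0,0],[0,0,0,0,0,0],[0,0,0,0,0,0],[0,0,0,0,0,0],[0,0,0,0,0,0]], "gripper": 0, "newtons": 80}}

```text
time_s: 3.05
tcp_pos: [518.1, 345.2, 62.3]
tool_rot: [-0.661, 0.661, -0.25, 0.25]
force: [0.0, -0.1, -0.6]
finger_gap: -0.0
```

```bash
python3 - <<'E'
from look import *
s=st();a=look("w2");b=look("t2","top");c=look("s2","side")
cr=c["color"][90:210,150:310];cv2.imwrite("pics/s2c.png",cv2.resize(cr,None,fx=4,fy=4)[:,:,::-1])
E
```

```text
t 3.05 tcp [518.1 345.2  62.3] jawyaw 48.59 y [-0. -0. -1.] F [ 0.  -0.1 -0.6] gap -0.0
```

View pics/w2.png

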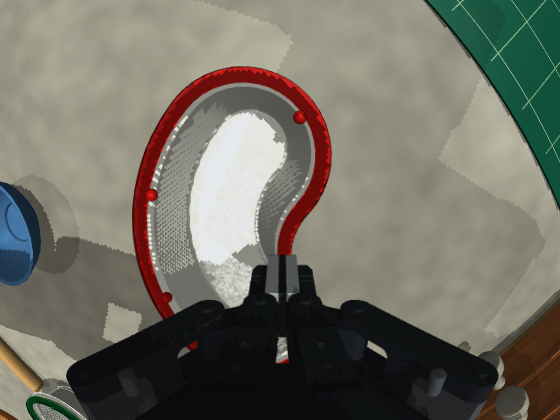

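View pics/s2c.png

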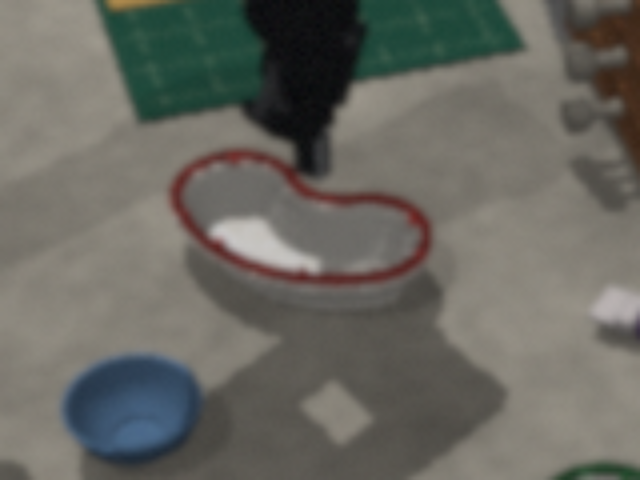

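```bash
python3 - <<'E'
from look import *
for n in["s2","t2"]:
    d=np.load(n+".npz");K,V=d["K"],d["V"]
    print(n,"tip",proj([[518.1,345.2,z] for z in(37.3,47,55,62)],K,V).round(1).tolist(),"rim grip",proj([world([(0,-32)],D["red"],46)[0]],K,V).round(1))
    m=colmask(d["color"],"red")
    m&=cv2.dilate(np.load(f"mask_{'side' if n[0]=='s' else 'top'}_dish_red.npy").astype(np.uint8),np.ones((9,9)))>0
    vs,us=np.nonzero(m);t,r=fit(unproj(np.c_[us,vs],K,V,46));print(t,np.degrees(t[2]),r.std(),m.sum())
d=np.load("t2.npz");cv2.imwrite("pics/t2c.png",cv2.resize(d["color"][190:300,80:220],None,fx=5,fy=5,interpolation=cv2.INTER_NEAREST)[:,:,::-1])
d=np.load("s2.npz");cv2.imwrite("pics/s2d.png",cv2.resize(d["color"][110:170,190:270],None,fx=9,fy=9,interpolation=cv2.INTER_NEAREST)[:,:,::-1])
E
```

```text
s2 tip [[228.9, 141.0], [228.7, 138.3], [228.5, 136.0], [228.3, 134.0]] rim grip [[228.7 138.6]]
[496.35302359 321.15288715   2.41564271] 138.406132092942 1.9306918145745275 229
t2 tip [[137.0, 236.8], [135.5, 236.2], [134.3, 235.7], [133.2, 235.3]] rim grip [[135.7 236.3]]
[497.12226108 321.83951351   2.40545031] 137.8221503169556 2.6129646662537667 534
```

View pics/t2c.png

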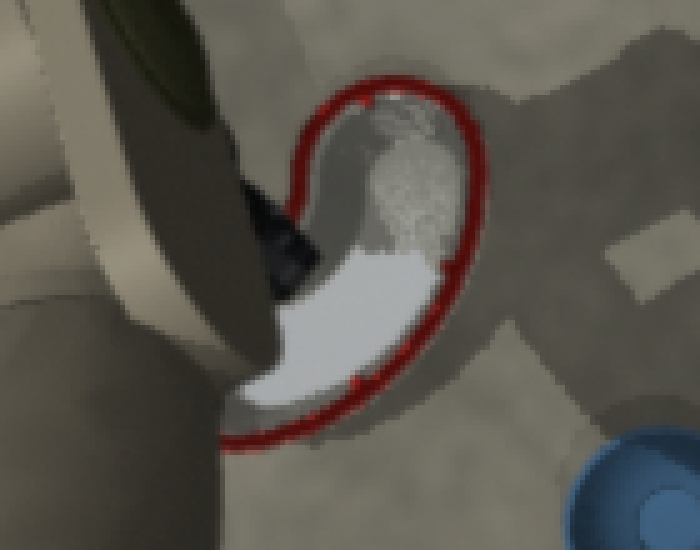

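View pics/s2d.png

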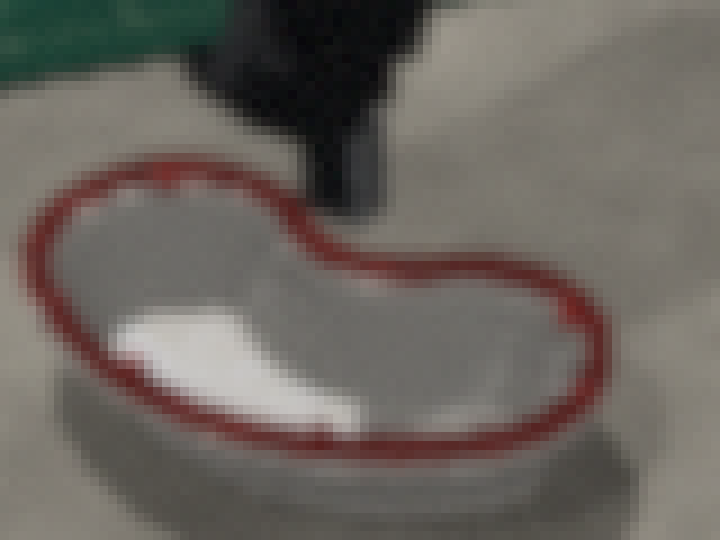

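```bash
python3 - <<'E'
from look import *
d=np.load("w2.npz");K,V=d["K"],d["V"]
c=-V[:3,:3].T@V[:3,3];print("cam",c)
for z in(30,37,45,50,55,62,70,80):print(z,proj([[518.1,345.2,z]],K,V,True).round(1))
cv2.imwrite("pics/w2c.png",cv2.resize(d["color"][220:320,220:350],None,fx=6,fy=6,interpolation=cv2.INTER_NEAREST)[:,:,::-1])
E
```

```text
cam [458.31986223 395.18681886 207.38538503]
30 [[285.2 244.5]]
37 [[285.3 249.4]]
45 [[285.5 255.4]]
50 [[285.6 259.4]]
55 [[285.7 263.6]]
62 [[285.8 269.9]]
70 [[286.  277.7]]
80 [[286.2 288.4]]
```

View pics/w2c.png

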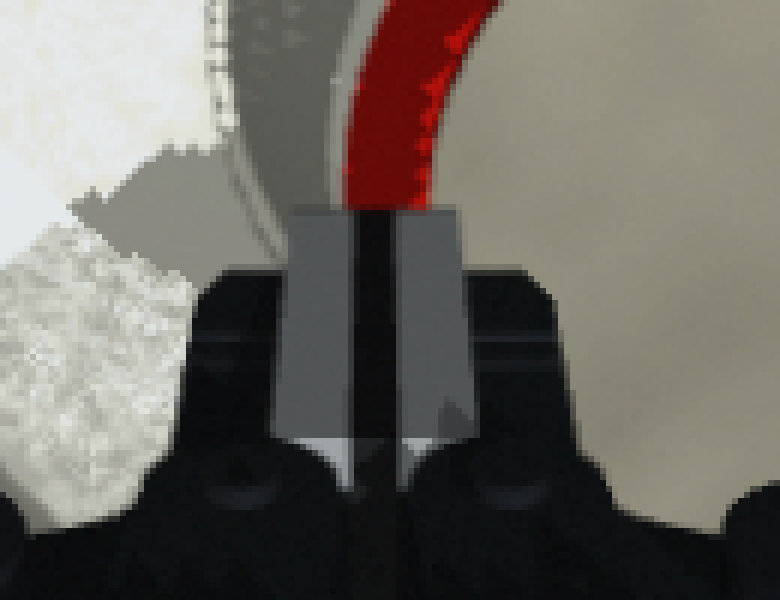

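```bash
python3 - <<'E'
from look import *
for n,tz in(("w2",62.3),("w1",130.2)):
    d=np.load(n+".npz");K,V=d["K"],d["V"]
    c=-V[:3,:3].T@V[:3,3];p,Rg=goal(D["red"],-1,(0,-32),62.5);x=Rg.as_matrix()[:,0];zt=Rg.as_matrix()[:,2]
    print("cam in tool x,z",(c-[518.1,345.2,tz])@x,(c-[518.1,345.2,tz])@zt)
    for zz in(-30,-25,-20,-15,-10,-5,0):
      print(zz,[proj([np.array([518.1,345.2,tz+zz])+x*(sx*11)+zt*h],K,V,True).round(1).tolist() for sx in(-1,1) for h in ((4,) if n=="w2" else (-21,21))])
d=np.load("w1.npz");cv2.imwrite("pics/w1c.png",cv2.resize(d["color"][230:350,190:370],None,fx=4,fy=4,interpolation=cv2.INTER_NEAREST)[:,:,::-1])
E
```

```text
cam in tool x,z -77.89861950991511 -2.037648254817726
-30 [[[292.3, 228.6]], [[291.8, 262.7]]]
-25 [[[292.5, 231.8]], [[292.0, 266.5]]]
-20 [[[292.8, 235.1]], [[292.3, 270.6]]]
-15 [[[293.1, 238.7]], [[292.6, 274.8]]]
-10 [[[293.4, 242.4]], [[292.8, 279.2]]]
-5 [[[293.7, 246.3]], [[293.1, 283.8]]]
0 [[[294.1, 250.4]], [[293.4, 288.7]]]
cam in tool x,z -78.42732710909353 -2.101223772751089
-30 [[[249.1, 229.4]], [[321.6, 229.4]], [[250.4, 263.3]], [[319.9, 263.3]]]
-25 [[[248.2, 232.6]], [[322.6, 232.6]], [[249.7, 267.2]], [[320.8, 267.1]]]
-20 [[[247.4, 235.9]], [[323.7, 235.9]], [[248.9, 271.2]], [[321.8, 271.1]]]
-15 [[[246.4, 239.5]], [[324.8, 239.5]], [[248.1, 275.4]], [[322.7, 275.3]]]
-10 [[[245.5, 243.2]], [[325.9, 243.2]], [[247.2, 279.8]], [[323.8, 279.7]]]
-5 [[[244.5, 247.1]], [[327.2, 247.1]], [[246.3, 284.4]], [[324.8, 284.3]]]
0 [[[243.4, 251.2]], [[328.5, 251.2]], [[245.4, 289.2]], [[325.9, 289.1]]]
```

View pics/w1c.png

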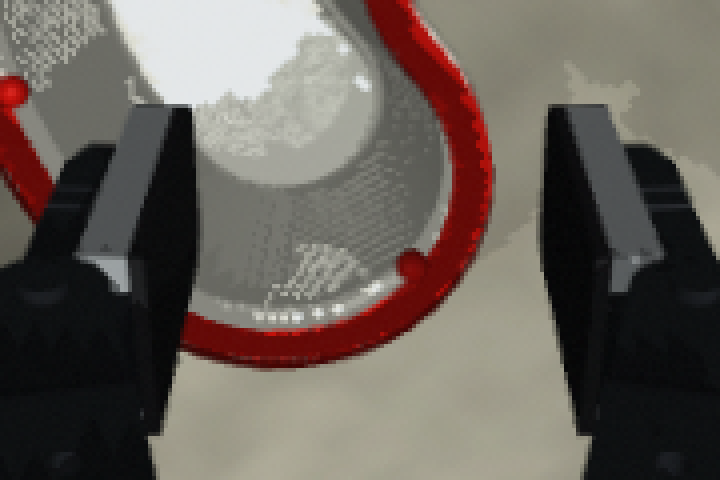

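The fingers closed on nothing. Both the side and wrist views put the tips near z≈60, above the rim, so the real tip offset is shorter than the stated 25 mm. I'll open and go lower in steps.

>>> {"op": "apply_moves", "data": {"deltas": [[0,0,0,0,0,0],[0,0,0,0,0,0],[0,7,0,0,0,0],[0,14,0,0,0,0],[0,14,0,0,0,0]], "gripper": 0.5}}

```text
time_s: 3.82
tcp_pos: [517.7, 345.0, 47.4]
tool_rot: [-0.661, 0.662, -0.25, 0.25]
force: [-0.2, 0.5, 0.5]
finger_gap: 42.7
```

```bash
python3 - <<'E'
from look import *
s=st();a=look("w3");c=look("s3","side")
x=np.vstack([cv2.resize(a["color"][200:330,180:390],None,fx=2.8,fy=2.8,interpolation=cv2.INTER_NEAREST)[:,:585],cv2.resize(c["color"][115:160,195:260],(585,230),interpolation=cv2.INTER_NEAREST)])
cv2.imwrite("pics/c3.png",x[:,:,::-1])
E
```

```text
t 3.83 tcp [517.7 345.   47.4] jawyaw 48.59 y [-0.002 -0.001 -1.   ] F [-0.2  0.5  0.5] gap 42.7
```

View pics/c3.png

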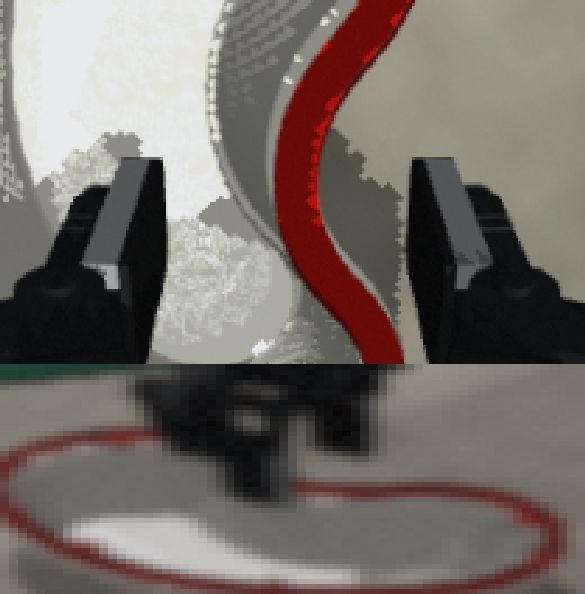

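```bash
python3 - <<'E'
from look import *
d=np.load("w3.npz");K,V=d["K"],d["V"];c=d["color"]
print("grip",proj([world([(0,-32)],D["red"],46)[0]],K,V,True).round(1))
m=colmask(c,"red");vs,us=np.nonzero(m);P=unproj(np.c_[us,vs],K,V,46,True)
g=np.abs(sd(local(P,D["red"]))+4)<15;t,r=fit(P[g]);print(t[:2],np.degrees(t[2]),r.std(),g.sum())
im=c.copy()
for o in(0,-8):cv2.polylines(im,[proj(outline(t,46,o),K,V,True).round().astype(int)],True,(255,255,0),1)
q=proj(world([(0,-32)],t,46),K,V,True)[0];cv2.circle(im,tuple(int(v) for v in q.round()),3,(0,255,255),-1);print(q)
cv2.imwrite("pics/w3f.png",im[:,:,::-1])
E
```

```text
grip [[286.7 269.3]]
[495.92277321 321.40679269] 139.23208176967012 2.697462395658173 11101
[285.56296766 267.05384055]
```

View pics/w3f.png

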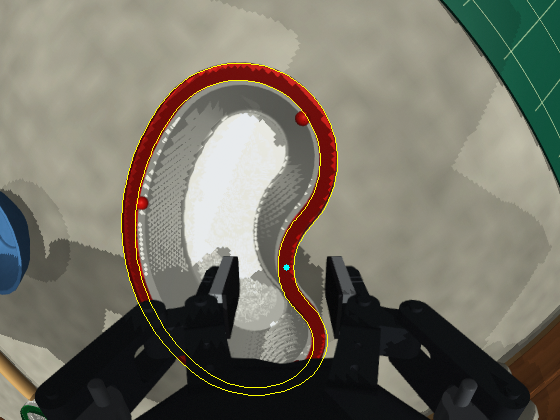

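>>> {"op": "apply_moves", "data": {"deltas": [[0,6,0,0,0,0],[0,12,0,0,0,0],[0,14,0,0,0,0],[0,14,0,0,0,0]]}}

```text
time_s: 4.42
tcp_pos: [518.1, 345.2, 34.1]
tool_rot: [-0.661, 0.662, -0.25, 0.25]
force: [-0.2, 0.3, -0.8]
finger_gap: 42.6
```

>>> {"op": "apply_moves", "data": {"deltas": [[0,0,0,0,0,0],[0,0,0,0,0,0],[0,0,0,0,0,0],[0,0,0,0,0,0]], "gripper": 0, "newtons": 80}}

```text
time_s: 4.92
tcp_pos: [518.2, 345.2, 34.8]
tool_rot: [0.662, -0.661, 0.25, -0.25]
force: [-0.9, -0.8, 5.6]
finger_gap: 5.8
```

```bash
python3 - <<'E'
from look import *
s=st();a=look("w4");c=look("s4","side")
x=np.vstack([cv2.resize(a["color"][200:330,180:390],None,fx=2.8,fy=2.8,interpolation=cv2.INTER_NEAREST)[:,:585],cv2.resize(c["color"][115:160,195:260],(585,230),interpolation=cv2.INTER_NEAREST)])
cv2.imwrite("pics/c4.png",x[:,:,::-1])
E
```

```text
t 4.92 tcp [518.2 345.2  34.8] jawyaw 48.59 y [ 0.001  0.    -1.   ] F [-0.9 -0.8  5.6] gap 5.8
```

View pics/c4.png

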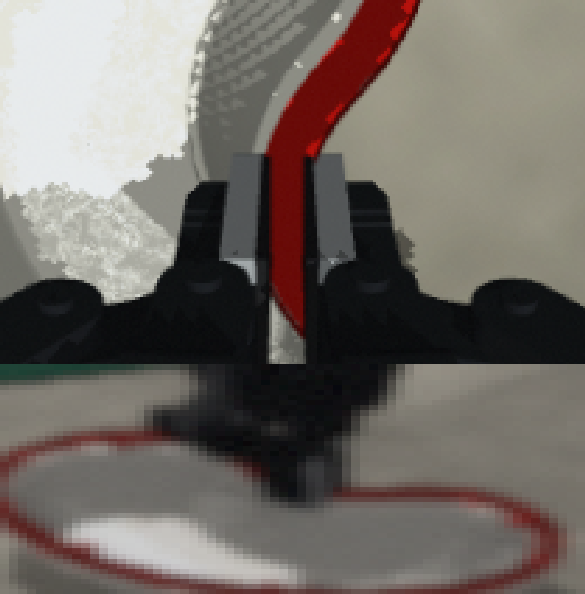

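>>> {"op": "apply_moves", "data": {"deltas": [[0,0,0,0,0,0],[0,-10,0,0,0,0],[0,-30,0,0,0,0],[0,-60,0,0,0,0],[0,-60,0,0,0,0]], "newtons": 100}}

```text
time_s: 5.65
tcp_pos: [519.0, 345.7, 96.3]
tool_rot: [0.663, -0.66, 0.249, -0.251]
force: [0.3, -0.9, -2.1]
finger_gap: 4.6
```

```bash
python3 - <<'E'
from look import *
s=st();a=look("w5");c=look("s5","side")
cv2.imwrite("pics/c5.png",np.hstack([a["color"],cv2.resize(c["color"][70:210,150:310],(480,420))])[:,:,::-1][:, :])
x=cv2.imread("pics/c5.png");cv2.imwrite("pics/c5.png",cv2.resize(x,None,fx=.75,fy=.75))
E
```

```text
t 5.65 tcp [519.  345.7  96.3] jawyaw 48.6 y [ 0.004  0.002 -1.   ] F [ 0.3 -0.9 -2.1] gap 4.6
```

View pics/c5.png

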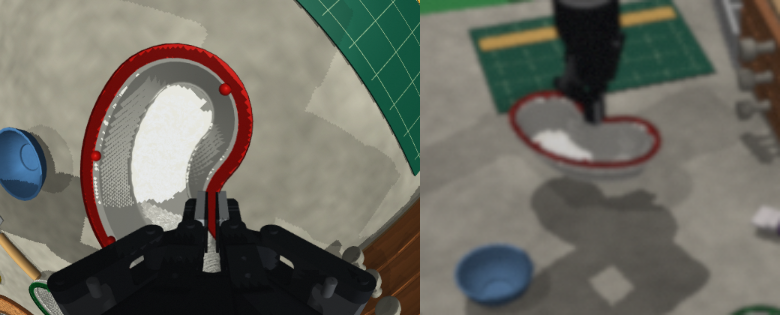

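```bash
cat >> h.py <<'E'
def rays(uv,K,V,fish):
    uv=np.asarray(uv,float)
    d=np.c_[(uv[:,0]-K[0,2])/K[0,0],(uv[:,1]-K[1,2])/K[1,1],np.ones(len(uv))]
    if fish:
        r=np.hypot(d[:,0],d[:,1])+1e-12;d=np.c_[d[:,0]/r*np.sin(r),d[:,1]/r*np.sin(r),np.cos(r)]
    Rm=V[:3,:3];return np.broadcast_to(-Rm.T@V[:3,3],(len(d),3)),d@Rm
def fit6(views,t0,z0,tilt=True,tol=15,R6=None,free=None):
    """views: list of (uv,K,V,fish,weight). pose = rim-centre (top) pos + heading + tilts about dish x,y. returns params [x,y,z,th,ax,ay]"""
    C=[];W=[];w=[]
    for uv,K,V,f,wt in views:
        c,d=rays(uv,K,V,f);C.append(c);W.append(d);w.append(np.full(len(c),wt/np.sqrt(len(c))))
    C=np.vstack(C);W=np.vstack(W);w=np.concatenate(w)
    def loc(p):
        Rm=(Ro.from_euler("z",p[3])*Ro.from_rotvec([p[4],p[5],0])).as_matrix()
        c=(C-p[:3])@Rm;d=W@Rm;return (c-d*(c[:,2]/d[:,2])[:,None])[:,:2]
    def res(p):
        r=sd(loc(p))+4
        return w*np.sign(r)*np.minimum(np.abs(r),8)
    p0=np.r_[t0[0],t0[1],z0,t0[2],0,0]
    r=least_squares(res,p0,x_scale=[1,1,1,.01,.01,.01])
    rr=sd(loc(r.x))+4;return r.x,rr
def colpix(c,col,p0,K,V,fish,z,tol=15):
    vs,us=np.nonzero(colmask(c,col));uv=np.c_[us,vs];P=unproj(uv,K,V,z,fish)
    return uv[np.abs(sd(local(P,p0))+4)<tol]
E
cat > held.py <<'E'
from look import *
def held(tag,col,names,s,wt=(1,1,1)):
    # names: npz files with cam types; expected pose from tool
    R=rot(s).as_matrix();th=np.arctan2(-R[1,2],-R[0,2])-np.pi/2
    p=s["tcp_pos"];zr=p[2]+ (46-34.3)
    t0=np.r_[p[:2]-world([(0,-32)],[0,0,th],0)[0][:2],th]
    vs=[]
    for n,w in zip(names,wt):
        d=np.load(n+".npz");f=n[0]=="w";uv=colpix(d["color"],col,t0,d["K"],d["V"],f,zr);vs.append((uv,d["K"],d["V"],f,w));print(n,len(uv),end=" ")
    x,r=fit6(vs,t0,zr)
    q=x.copy();q[3:]=np.degrees(q[3:]);print("\nnominal",t0[:2].round(1),np.degrees(t0[2]).round(2),round(zr,1),"fit",q.round(2),"res",r.std().round(2))
    for v in vs:
        pass
    return x,t0
E
python3 - <<'E'
from held import *
s=st()
held("","red",["w5","s5"],s);held("","red",["w5"],s);held("","red",["s5"],s)
E
```

```text
t 5.75 tcp [517.7 345.1  93.6] jawyaw 48.59 y [-0.001 -0.    -1.   ] F [ 0.3 -0.2 -2.6] gap 4.5
w5 11512 s5 250 
nominal [496.5 321.1] -221.41 105.3 fit [ 4.9441e+02  3.2008e+02  1.0507e+02 -2.2229e+02 -1.1500e+00 -2.3000e-01] res 2.77
w5 11512 
nominal [496.5 321.1] -221.41 105.3 fit [ 495.12  320.11  105.16 -221.45   -0.86   -1.25] res 2.76
s5 250 
nominal [496.5 321.1] -221.41 105.3 fit [ 4.9428e+02  3.2054e+02  1.0489e+02 -2.2319e+02 -1.2900e+00  1.5000e-01] res 2.16
```

```bash
python3 - <<'E'
from look import *
s=st();p,Rg=goal(D["blue"],-1,(0,-32),150);d=delta(s["tcp_pos"],rot(s),p,Rg);print(p,d)
for k in range(1,13):print(k,(d*k/12).round(1).tolist())
E
```

```text
t 5.75 tcp [517.7 345.1  93.6] jawyaw 48.59 y [-0.001 -0.    -1.   ] F [ 0.3 -0.2 -2.6] gap 4.5
[ 551.31344948 -335.37870937  150.        ] [ 4.7525e+02 -5.6250e+01 -4.8814e+02  6.0000e-02  1.1479e+02  3.0000e-02]
1 [39.6, -4.7, -40.7, 0.0, 9.6, 0.0]
2 [79.2, -9.4, -81.4, 0.0, 19.1, 0.0]
3 [118.8, -14.1, -122.0, 0.0, 28.7, 0.0]
4 [158.4, -18.8, -162.7, 0.0, 38.3, 0.0]
5 [198.0, -23.4, -203.4, 0.0, 47.8, 0.0]
6 [237.6, -28.1, -244.1, 0.0, 57.4, 0.0]
7 [277.2, -32.8, -284.7, 0.0, 67.0, 0.0]
8 [316.8, -37.5, -325.4, 0.0, 76.5, 0.0]
9 [356.4, -42.2, -366.1, 0.0, 86.1, 0.0]
10 [396.0, -46.9, -406.8, 0.0, 95.7, 0.0]
11 [435.6, -51.6, -447.5, 0.1, 105.2, 0.0]
12 [475.2, -56.2, -488.1, 0.1, 114.8, 0.0]
```

>>> {"op": "apply_moves", "data": {"deltas": [[10,-25,-10,0,2,0],[35,-45,-36,0,8,0],[70,-56,-72,0,17,0],[105,-56,-108,0,26,0],[140,-56,-144,0,34,0],[175,-56,-180,0,42,0],[210,-56,-216,0,50,0],[238,-56,-244,0,57.4,0]]}}

```text
time_s: 6.75
tcp_pos: [534.6, 2.9, 148.9]
tool_rot: [0.458, -0.459, 0.539, -0.537]
force: [0.9, 0.2, -2.0]
finger_gap: 5.0
```

```bash
python3 - <<'E'
from look import *
s=st();p,Rg=goal(D["blue"],-1,(0,-32),150);d=delta(s["tcp_pos"],rot(s),p,Rg);print(d)
E
```

```text
t 6.75 tcp [534.6   2.9 148.9] jawyaw -9.11 y [-0.003  0.    -1.   ] F [ 0.9  0.2 -2. ] gap 5.0
[ 3.314e+02 -1.300e+00  7.008e+01  1.400e-01  5.709e+01  7.000e-02]
```

>>> {"op": "apply_moves", "data": {"deltas": [[45,0,9,0,8,0],[95,0,20,0,17,0],[145,0,30,0,26,0],[195,0,40,0,35,0],[245,0,50,0,44,0],[290,0,60,0,52,0],[333,0,70,0,57.3,0],[333,0,70,0,57.3,0]]}}

```text
time_s: 7.75
tcp_pos: [552.5, -337.6, 147.9]
tool_rot: [0.144, -0.146, 0.693, -0.691]
force: [0.1, 0.6, -1.9]
finger_gap: 4.9
```

>>> {"op": "apply_moves", "data": {"deltas": [[0,0,0,0,0,0],[0,0,0,0,0,0]]}}

```text
time_s: 8.0
tcp_pos: [553.5, -333.8, 150.0]
tool_rot: [0.147, -0.147, 0.692, -0.691]
force: [-0.6, 0.1, -1.6]
finger_gap: 4.6
```

```bash
python3 - <<'E'
from held import *
s=st();a=look("w6");c=look("s6","side");b=look("t6","top");st()
held("","red",["w6"],s);held("","red",["s6"],s);held("","red",["t6"],s);held("","red",["w6","s6","t6"],s)
x=np.hstack([a["color"],cv2.resize(c["color"][200:420,200:400],(382,420))]);cv2.imwrite("pics/c6.png",cv2.resize(x,None,fx=.83,fy=.83)[:,:,::-1])
E
```

```text
t 8.0 tcp [ 553.5 -333.8  150. ] jawyaw -66.02 y [-0.001  0.001 -1.   ] F [-0.6  0.1 -1.6] gap 4.6
t 8.15 tcp [ 553.6 -334.2  150.4] jawyaw -66.04 y [-0.  0. -1.] F [ 0.3 -0.4 -2.1] gap 4.6
w6 11478 
nominal [ 540.4 -304.5] 23.98 161.7 fit [ 538.24 -304.58  158.9    23.9    -0.82   -1.3 ] res 2.76
s6 744 
nominal [ 540.4 -304.5] 23.98 161.7 fit [ 540.7  -301.75  158.82   23.8    -2.16    0.88] res 2.26
t6 442 
nominal [ 540.4 -304.5] 23.98 161.7 fit [ 446.63 -187.26  517.85   90.32    2.9   -30.53] res 1.83
w6 11478 s6 744 t6 442 
nominal [ 540.4 -304.5] 23.98 161.7 fit [ 539.64 -303.76  161.9    24.4    -3.77    1.99] res 2.78
```

View pics/c6.png

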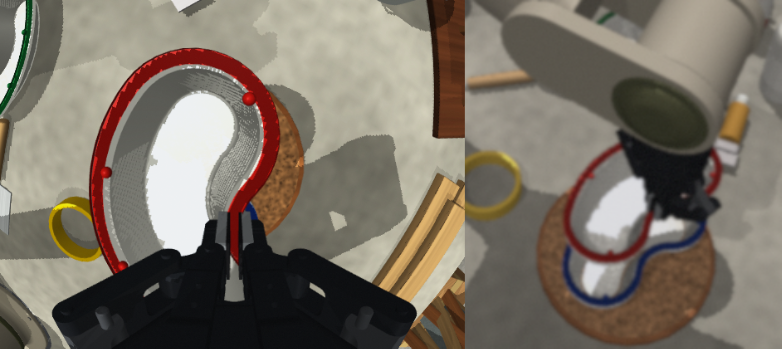

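>>> {"op": "apply_moves", "data": {"deltas": [[1.6,5,0.9,0,0,0],[1.6,20,0.9,0,0,0],[1.6,35,0.9,0,0,0],[1.6,50,0.9,0,0,0],[1.6,60,0.9,0,0,0],[1.6,65,0.9,0,0,0],[1.6,65,0.9,0,0,0]]}}

```text
time_s: 9.02
tcp_pos: [552.3, -336.5, 85.2]
tool_rot: [0.146, -0.146, 0.692, -0.692]
force: [-0.3, -0.4, -1.1]
finger_gap: 4.7
```

>>> {"op": "apply_moves", "data": {"deltas": [[0,3,0,0,0,0],[0,6,0,0,0,0],[0,9,0,0,0,0],[0,12,0,0,0,0],[0,12,0,0,0,0]]}}

```text
time_s: 9.65
tcp_pos: [552.2, -336.4, 73.0]
tool_rot: [0.146, -0.146, 0.692, -0.692]
force: [0.5, 1.1, -2.3]
finger_gap: 4.6
```

```bash
python3 - <<'E'
from held import *
s=st();a=look("w7");c=look("s7","side");st()
held("","red",["w7"],s);held("","red",["s7"],s)
x=np.hstack([a["color"],cv2.resize(c["color"][200:420,200:400],(382,420))]);cv2.imwrite("pics/c7.png",cv2.resize(x,None,fx=.83,fy=.83)[:,:,::-1])
E
```

```text
t 9.65 tcp [ 552.2 -336.4   73. ] jawyaw -66.11 y [-0.  0. -1.] F [ 0.5  1.1 -2.3] gap 4.6
t 9.75 tcp [ 552.4 -336.5   73.4] jawyaw -66.11 y [ 0. -0. -1.] F [-0.9 -0.3 -1.9] gap 4.6
w7 11526 
nominal [ 539.3 -307.1] 23.89 84.7 fit [ 537.06 -307.26   82.21   23.85   -0.73   -1.17] res 2.76
s7 693 
nominal [ 539.3 -307.1] 23.89 84.7 fit [ 538.48 -306.68   87.55   24.41   -2.65    1.82] res 2.3
```

View pics/c7.png

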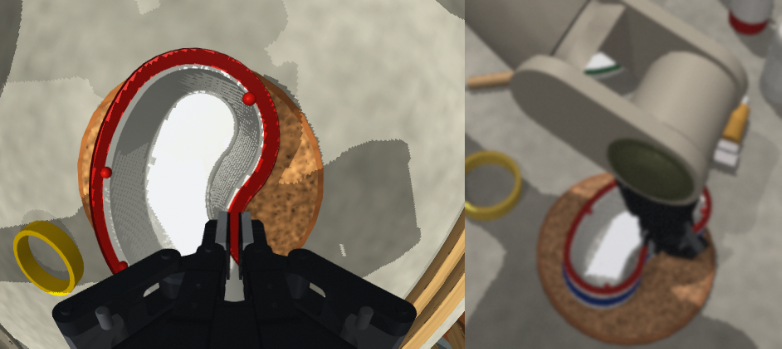

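>>> {"op": "apply_moves", "data": {"deltas": [[0,2,0,0,0,0],[0,4,0,0,0,0],[0,6,0,0,0,0],[0,6,0,0,0,0]]}}

```text
time_s: 10.25
tcp_pos: [552.2, -336.4, 67.2]
tool_rot: [0.146, -0.146, 0.692, -0.692]
force: [-0.8, 0.5, -1.1]
finger_gap: 4.6
```

>>> {"op": "apply_moves", "data": {"deltas": [[0,1,0,0,0,0],[0,2,0,0,0,0],[0,2,0,0,0,0]]}}

```text
time_s: 10.62
tcp_pos: [552.3, -336.4, 65.3]
tool_rot: [0.146, -0.146, 0.692, -0.692]
force: [-0.6, 0.4, 0.1]
finger_gap: 4.7
```

>>> {"op": "apply_moves", "data": {"deltas": [[0,1,0,0,0,0],[0,2,0,0,0,0],[0,2,0,0,0,0]]}}

```text
time_s: 11.0
tcp_pos: [552.3, -336.4, 63.5]
tool_rot: [0.146, -0.146, 0.692, -0.692]
force: [-2.7, 1.9, 2.3]
finger_gap: 4.6
```

>>> {"op": "apply_moves", "data": {"deltas": [[0,0,0,0,0,0],[0,0,0,0,0,0],[0,0,0,0,0,0],[0,0,0,0,0,0]], "gripper": 0.4}}

```text
time_s: 11.5
tcp_pos: [552.4, -336.5, 63.3]
tool_rot: [-0.146, 0.146, -0.692, 0.692]
force: [0.0, 0.2, 0.6]
finger_gap: 34.1
```

>>> {"op": "apply_moves", "data": {"deltas": [[0,-10,0,0,0,0],[0,-35,0,0,0,0],[0,-75,0,0,0,0],[0,-75,0,0,0,0]]}}

```text
time_s: 12.0
tcp_pos: [553.5, -337.4, 142.4]
tool_rot: [-0.148, 0.145, -0.69, 0.694]
force: [-0.7, -0.2, -0.8]
finger_gap: 34.3
```

```bash
python3 - <<'E'
from held import *
s=st();a=look("w8");c=look("s8","side");b=look("t8","top");st()
for n,z,cols in(("w8",74,("red",)),("s8",74,("red",)),("t8",74,("red",))):
    d=np.load(n+".npz");f=n[0]=="w"
    uv=colpix(d["color"],"red",D["blue"],d["K"],d["V"],f,z);t,r=fit(unproj(uv,d["K"],d["V"],z,f));print(n,len(uv),t[:2].round(1),np.degrees(t[2]).round(2),r.std().round(2))
    x,r=fit6([(uv,d["K"],d["V"],f,1)],D["blue"],z);x[3:]=np.degrees(x[3:]);print("  6d",x.round(2))
x=np.hstack([a["color"],cv2.resize(c["color"][200:420,200:400],(382,420))]);cv2.imwrite("pics/c8.png",cv2.resize(x,None,fx=.83,fy=.83)[:,:,::-1])
E
```

```text
t 12.0 tcp [ 553.5 -337.4  142.4] jawyaw -66.1 y [ 0.005 -0.005 -1.   ] F [-0.7 -0.2 -0.8] gap 34.3
t 12.15 tcp [ 552.  -336.2  137.9] jawyaw -66.11 y [-0.001  0.001 -1.   ] F [ 0.3 -1.8 -1.1] gap 34.2
w8 7213 [ 537.5 -306.7] 23.59 2.77
  6d [ 5.3709e+02 -3.0672e+02  7.2600e+01  2.3620e+01 -5.0000e-02 -3.8000e-01]
s8 749 [ 539.9 -304.8] 23.1 2.4
  6d [ 538.45 -308.89   83.35   23.17   -1.75    0.73]
t8 484 [ 539.8 -305.5] 23.69 2.51
  6d [ 536.22 -302.4    85.03   25.21    0.76   -1.  ]
```

View pics/c8.png

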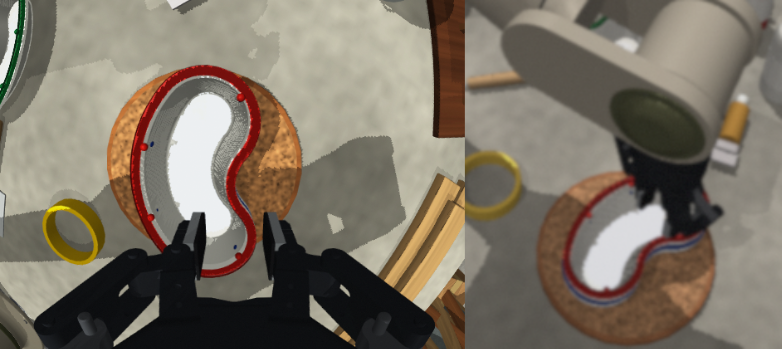

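```bash
cat >> h.py <<'E'
def goal2(t,pt,ztcp):
    """jaw axis along +dish x"""
    y=np.array([0,0,-1.]);z=np.array([np.cos(t[2]),np.sin(t[2]),0]);x=np.cross(y,z)
    return world([pt],t,ztcp)[0],Ro.from_matrix(np.c_[x,y,z])
E
python3 - <<'E'
from look import *
s=st();p,Rg=goal2(D["blue"],(0,4),110);print(p,delta(np.array([552.3,-336.4,138.]),rot(s),p,Rg))
E
```

```text
t 12.15 tcp [ 552.  -336.2  137.9] jawyaw -66.11 y [-0.001  0.001 -1.   ] F [ 0.3 -1.8 -1.1] gap 34.2
[ 536.78581881 -302.44016133  110.        ] [ 4.200e-01  2.803e+01 -3.731e+01  6.000e-02 -8.991e+01 -2.000e-02]
```

>>> {"op": "apply_moves", "data": {"deltas": [[0.4,0,-10,0,-10,0],[0.4,0,-20,0,-20,0],[0.4,0,-30,0,-30,0],[0.4,0,-37.3,0,-40,0],[0.4,0,-37.3,0,-50,0],[0.4,0,-37.3,0,-60,0],[0.4,0,-37.3,0,-70,0],[0.4,0,-37.3,0,-80,0]], "gripper": 0}}

```text
time_s: 13.15
tcp_pos: [536.5, -302.3, 137.1]
tool_rot: [0.558, -0.558, 0.435, -0.433]
force: [0.5, -0.0, -0.3]
finger_gap: 0.1
```

>>> {"op": "apply_moves", "data": {"deltas": [[0,10,0,0,-9.9,0],[0,28,0,0,-9.9,0],[0,28,0,0,-9.9,0],[0,28,0,0,-9.9,0]]}}

```text
time_s: 13.65
tcp_pos: [536.9, -302.6, 110.5]
tool_rot: [0.592, -0.592, 0.386, -0.386]
force: [-0.2, -0.4, 0.7]
finger_gap: -0.3
```

```bash
python3 - <<'E'
from held import *
s=st();a=look("w9");c=look("s9","side");p,Rg=goal2(D["blue"],(0,4),50);print(p,delta(s["tcp_pos"],rot(s),p,Rg))
d=np.load("w9.npz");
uv=colpix(d["color"],"red",D["blue"],d["K"],d["V"],True,74);t,r=fit(unproj(uv,d["K"],d["V"],74,True));print(len(uv),t[:2].round(1),np.degrees(t[2]).round(2),r.std().round(2))
x=np.hstack([a["color"],cv2.resize(c["color"][200:420,200:400],(382,420))]);cv2.imwrite("pics/c9.png",cv2.resize(x,None,fx=.83,fy=.83)[:,:,::-1])
E
```

```text
t 13.65 tcp [ 536.9 -302.6  110.5] jawyaw 23.78 y [-0.  0. -1.] F [-0.2 -0.4  0.7] gap -0.3
[ 536.78581881 -302.44016133   50.        ] [-2.100e-01  6.047e+01 -1.000e-02  0.000e+00 -2.000e-02 -1.000e-02]
7517 [ 537.3 -306.1] 23.51 2.85
```

View pics/c9.png

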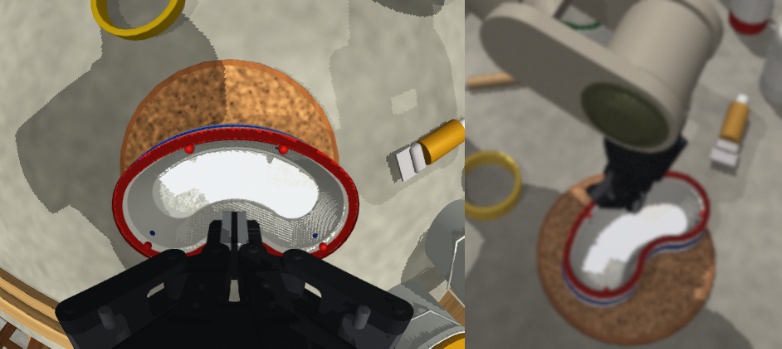

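>>> {"op": "apply_moves", "data": {"deltas": [[0,15,0,0,0,0],[0,30,0,0,0,0],[0,45,0,0,0,0],[0,50,0,0,0,0],[0,50,0,0,0,0]]}}

```text
time_s: 14.38
tcp_pos: [536.8, -302.5, 59.9]
tool_rot: [0.592, -0.592, 0.386, -0.386]
force: [-0.8, -0.3, -0.2]
finger_gap: -0.1
```

>>> {"op": "apply_moves", "data": {"deltas": [[0,2,0,0,0,0],[0,4,0,0,0,0],[0,6,0,0,0,0],[0,8,0,0,0,0],[0,10,0,0,0,0],[0,10,0,0,0,0]]}}

```text
time_s: 15.12
tcp_pos: [536.8, -302.5, 50.1]
tool_rot: [0.592, -0.592, 0.386, -0.386]
force: [0.8, -0.4, -0.2]
finger_gap: -0.2
```

```bash
python3 - <<'E'
from held import *
s=st();a=look("w10");c=look("s10","side")
x=np.hstack([a["color"],cv2.resize(c["color"][260:420,240:390],(394,420))]);cv2.imwrite("pics/c10.png",cv2.resize(x,None,fx=.83,fy=.83)[:,:,::-1])
E
```

```text
t 15.12 tcp [ 536.8 -302.5   50.1] jawyaw 23.79 y [-0.  0. -1.] F [ 0.8 -0.4 -0.2] gap -0.2
```

View pics/c10.png

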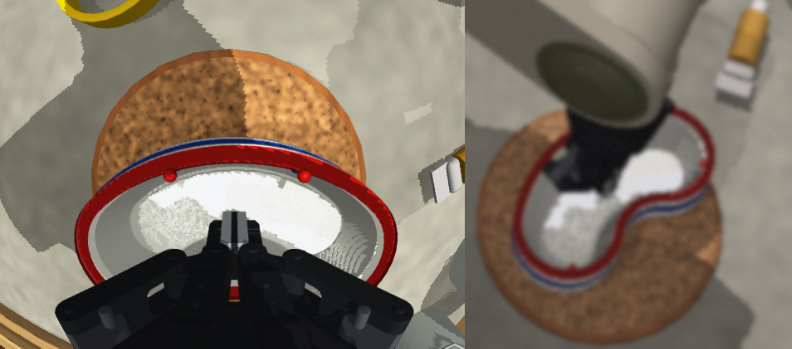

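>>> {"op": "apply_moves", "data": {"deltas": [[0,2,0,0,0,0],[0,4,0,0,0,0],[0,6,0,0,0,0],[0,8,0,0,0,0],[0,10,0,0,0,0],[0,10,0,0,0,0]]}}

```text
time_s: 15.98
tcp_pos: [536.8, -302.5, 40.1]
tool_rot: [0.592, -0.592, 0.386, -0.386]
force: [0.0, 0.3, 0.4]
finger_gap: 0.2
```

>>> {"op": "apply_moves", "data": {"deltas": [[0,1,0,0,0,0],[0,2,0,0,0,0],[0,3,0,0,0,0],[0,4,0,0,0,0],[0,4,0,0,0,0]]}}

```text
time_s: 16.6
tcp_pos: [536.8, -302.5, 36.2]
tool_rot: [0.592, -0.592, 0.386, -0.386]
force: [1.0, -0.1, 0.9]
finger_gap: -0.5
```

>>> {"op": "apply_moves", "data": {"deltas": [[0,1,0,0,0,0],[0,2,0,0,0,0],[0,3,0,0,0,0],[0,3,0,0,0,0]]}}

```text
time_s: 17.1
tcp_pos: [536.8, -302.5, 33.2]
tool_rot: [-0.592, 0.592, -0.386, 0.386]
force: [-0.0, -0.1, 0.5]
finger_gap: 0.1
```

>>> {"op": "apply_moves", "data": {"deltas": [[0,1,0,0,0,0],[0,2,0,0,0,0],[0,3,0,0,0,0],[0,3,0,0,0,0]]}}

```text
time_s: 17.6
tcp_pos: [536.8, -302.6, 30.3]
tool_rot: [0.592, -0.592, 0.386, -0.386]
force: [-0.5, 0.0, -0.4]
finger_gap: 0.0
```

>>> {"op": "apply_moves", "data": {"deltas": [[0,1,0,0,0,0],[0,2,0,0,0,0],[0,2,0,0,0,0]]}}

```text
time_s: 17.98
tcp_pos: [537.2, -302.8, 28.9]
tool_rot: [-0.592, 0.592, -0.386, 0.387]
force: [0.5, 0.5, 4.9]
finger_gap: 0.1
```

>>> {"op": "apply_moves", "data": {"deltas": [[0,0.5,0,0,0,0],[0,1,0,0,0,0],[0,1,0,0,0,0]]}}

```text
time_s: 18.35
tcp_pos: [537.4, -302.9, 28.5]
tool_rot: [-0.592, 0.592, -0.385, 0.387]
force: [-1.0, 1.3, 8.7]
finger_gap: 0.3
```

>>> {"op": "apply_moves", "data": {"deltas": [[0,0.5,0,0,0,0],[0,1,0,0,0,0],[0,1,0,0,0,0]]}}

```text
time_s: 18.73
tcp_pos: [537.5, -303.0, 28.1]
tool_rot: [-0.592, 0.592, -0.385, 0.387]
force: [-2.2, 1.3, 13.5]
finger_gap: -0.1
```

>>> {"op": "apply_moves", "data": {"deltas": [[0,0.5,0,0,0,0],[0,1,0,0,0,0],[0,1,0,0,0,0]]}}

```text
time_s: 19.1
tcp_pos: [537.1, -303.4, 27.0]
tool_rot: [-0.592, 0.593, -0.385, 0.387]
force: [-3.7, 0.4, 13.2]
finger_gap: -0.5
```

>>> {"op": "apply_moves", "data": {"deltas": [[0,0.5,0,0,0,0],[0,1,0,0,0,0],[0,1,0,0,0,0]]}}

```text
time_s: 19.48
tcp_pos: [537.1, -303.4, 26.9]
tool_rot: [-0.592, 0.593, -0.385, 0.387]
force: [-6.5, 0.7, 20.6]
finger_gap: 0.1
```

```bash
python3 - <<'E'
from held import *
s=st();print(s["wrist_torque"]);a=look("w11");c=look("s11","side")
x=np.hstack([a["color"],cv2.resize(c["color"][260:420,240:390],(394,420))]);cv2.imwrite("pics/c11.png",cv2.resize(x,None,fx=.83,fy=.83)[:,:,::-1])
E
```

```text
t 19.48 tcp [ 537.1 -303.4   26.9] jawyaw 23.8 y [ 0.002 -0.003 -1.   ] F [-6.5  0.7 20.6] gap 0.1
[ 0.20269231  1.11788419 -0.03237691]
```

View pics/c11.png

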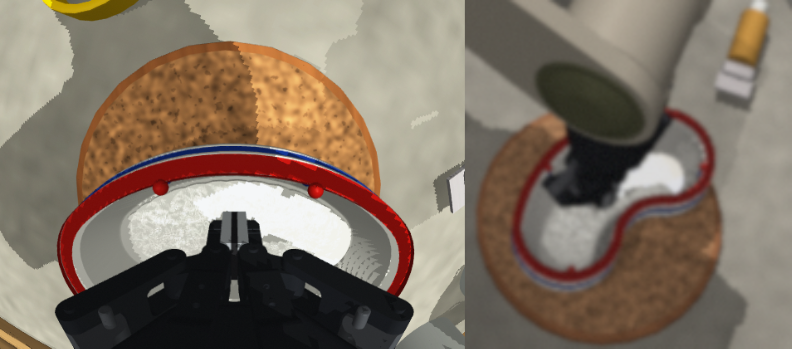

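>>> {"op": "apply_moves", "data": {"deltas": [[0,0.5,0,0,0,0],[0,1,0,0,0,0],[0,1,0,0,0,0]]}}

```text
time_s: 19.95
tcp_pos: [536.7, -303.3, 25.7]
tool_rot: [-0.592, 0.593, -0.386, 0.387]
force: [-7.9, 1.4, 20.0]
finger_gap: -0.2
```

>>> {"op": "apply_moves", "data": {"deltas": [[0,0.5,0,0,0,0],[0,1,0,0,0,0],[0,1,0,0,0,0]]}}

```text
time_s: 20.32
tcp_pos: [536.8, -303.3, 25.7]
tool_rot: [-0.592, 0.593, -0.385, 0.387]
force: [-10.3, 3.7, 28.1]
finger_gap: 0.2
```

```bash
python3 - <<'E'
from held import *
s=st();a=look("w12");c=look("s12","side")
d=np.load("w12.npz")
x=np.hstack([a["color"],cv2.resize(c["color"][260:420,240:390],(394,420))]);cv2.imwrite("pics/c12.png",cv2.resize(x,None,fx=.83,fy=.83)[:,:,::-1])
E
```

```text
t 20.32 tcp [ 536.8 -303.3   25.7] jawyaw 23.8 y [ 0.001 -0.003 -1.   ] F [-10.3   3.7  28.1] gap 0.2
```

View pics/c12.png

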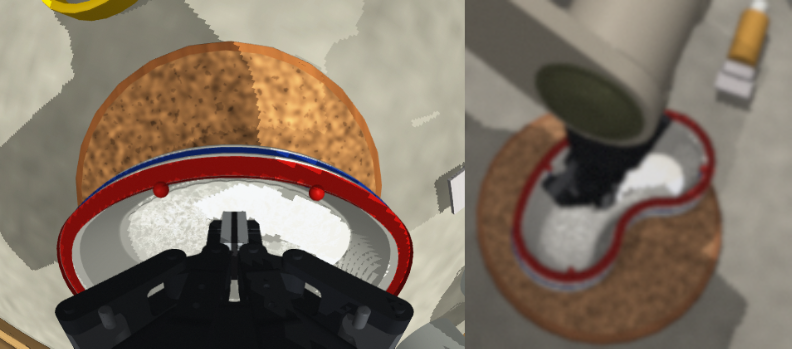

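>>> {"op": "apply_moves", "data": {"deltas": [[0,-4,0,0,0,0],[0,-15,0,0,0,0],[0,-40,0,0,0,0],[0,-85,0,0,0,0],[0,-115,0,0,0,0],[0,-115,0,0,0,0],[0,-115,0,0,0,0]]}}

```text
time_s: 21.3
tcp_pos: [536.5, -302.2, 136.3]
tool_rot: [0.592, -0.592, 0.387, -0.386]
force: [-0.3, -1.0, 0.2]
finger_gap: 0.1
```

```bash
python3 - <<'E'
from held import *
s=st();a=look("w13");c=look("s13","side");b=look("t13","top")
x=np.hstack([a["color"],cv2.resize(c["color"][290:420,240:390],(394,420),interpolation=cv2.INTER_CUBIC)]);cv2.imwrite("pics/c13.png",cv2.resize(x,None,fx=.83,fy=.83)[:,:,::-1])
for n in("w13","s13","t13"):
    d=np.load(n+".npz");f=n[0]=="w"
    uv=colpix(d["color"],"red",D["blue"],d["K"],d["V"],f,70);t,r=fit(unproj(uv,d["K"],d["V"],70,f));print(n,len(uv),t[:2].round(1),np.degrees(t[2]).round(2),r.std().round(2))
    if f: x,r=fit6([(uv,d["K"],d["V"],f,1)],D["blue"],70);x[3:]=np.degrees(x[3:]);print("  6d",x.round(2))
E
```

```text
t 21.3 tcp [ 536.5 -302.2  136.3] jawyaw 23.79 y [-0.001  0.001 -1.   ] F [-0.3 -1.   0.2] gap 0.1
w13 6919 [ 536.7 -306.5] 22.92 2.83
  6d [ 5.3710e+02 -3.0707e+02  6.7880e+01  2.2830e+01  3.7000e-01  1.4000e-01]
s13 880 [ 538.9 -305.5] 22.84 2.33
t13 319 [ 538.9 -306.2] 23.79 2.59
```

View pics/c13.png

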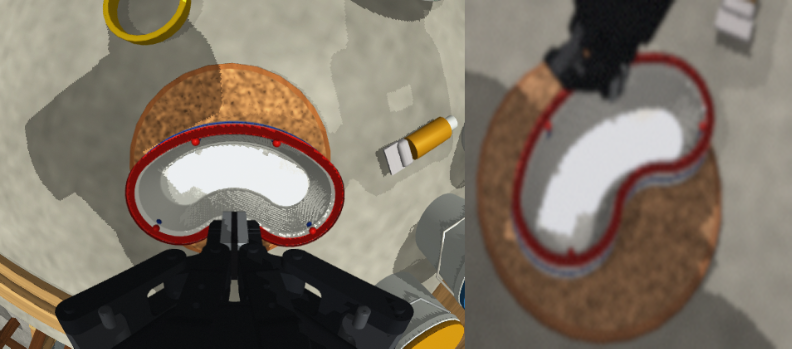

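```bash
python3 - <<'E'
from look import *
s=st();p,Rg=goal(D["green"],-1,(0,-32),110);print(p,delta(np.array([536.8,-302.4,137]),rot(s),p,Rg))
E
```

```text
t 21.45 tcp [ 536.5 -302.3  136. ] jawyaw 23.79 y [-0.002  0.002 -1.   ] F [-0.1  0.5 -0.5] gap 0.2
[576.35585051  27.79995126 110.        ] [-2.8614e+02  2.7440e+01  1.6941e+02 -2.0000e-02 -6.6110e+01 -1.4000e-01]
```

>>> {"op": "apply_moves", "data": {"deltas": [[-35,0,21,0,-9,0],[-75,0,45,0,-19,0],[-120,0,71,0,-29,0],[-165,0,98,0,-39,0],[-210,10,124,0,-49,0],[-255,20,151,0,-59,0],[-286.1,27,169.4,0,-66.1,0],[-286.1,27,169.4,0,-66.1,0]], "gripper": 0.5}}

```text
time_s: 22.45
tcp_pos: [575.9, 29.9, 109.1]
tool_rot: [0.707, -0.707, 0.0, 0.002]
force: [1.2, -0.3, 0.6]
finger_gap: 43.0
```

>>> {"op": "apply_moves", "data": {"deltas": [[0,0,0,0,0,0],[0,0,0,0,0,0]]}}

```text
time_s: 22.7
tcp_pos: [576.5, 26.4, 110.4]
tool_rot: [-0.707, 0.707, -0.001, 0.001]
force: [-0.2, 1.1, -0.7]
finger_gap: 42.8
```

```bash
python3 - <<'E'
from held import *
s=st();a=look("w14");c=look("s14","side");b=look("t14","top")
for n in("w14","s14","t14"):
    d=np.load(n+".npz");f=n[0]=="w"
    uv=colpix(d["color"],"green",D["green"],d["K"],d["V"],f,46);t,r=fit(unproj(uv,d["K"],d["V"],46,f));print(n,len(uv),t[:2].round(1),np.degrees(t[2]).round(2),r.std().round(2))
    if n!="w14":
      uv=colpix(d["color"],"red",D["blue"],d["K"],d["V"],f,70);t,r=fit(unproj(uv,d["K"],d["V"],70,f));print(n,"red",len(uv),t[:2].round(1),np.degrees(t[2]).round(2),r.std().round(2))
p,Rg=goal(D["green"],-1,(0,-32),34);print(delta(s["tcp_pos"],rot(s),p,Rg))
x=np.hstack([a["color"],cv2.resize(c["color"][290:420,230:380],(485,420),interpolation=cv2.INTER_CUBIC)]);cv2.imwrite("pics/c14.png",cv2.resize(x,None,fx=.76,fy=.76)[:,:,::-1])
E
```

```text
t 22.7 tcp [576.5  26.4 110.4] jawyaw 89.76 y [ 0. -0. -1.] F [-0.2  1.1 -0.7] gap 42.8
w14 7192 [573.9  -4.3] 179.98 2.7
s14 220 [575.9  -4.4] 179.99 1.25
s14 red 992 [ 538.9 -305.7] 22.92 2.33
t14 59 [589.6  -2.8] -168.45 1.66
t14 red 716 [ 539.4 -305.5] 22.85 2.52
[-1.600e-01  7.635e+01  1.390e+00  1.000e-02 -1.400e-01  0.000e+00]
```

View pics/c14.png

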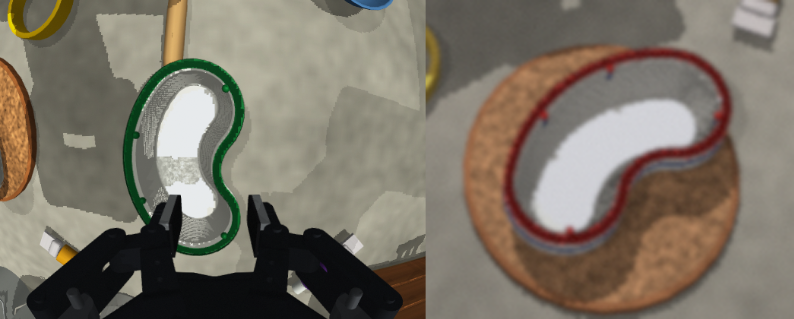

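```bash
python3 - <<'E'
from look import *
d=np.load("s14.npz");K,V=d["K"],d["V"];c=d["color"];d0=np.load("side0.npz")["color"]
t=np.array([539.0,-305.6,np.radians(22.9)])
for pt in[(-80,-48),(-95,-10),(60,-55),(0,-36)]:
    P=[proj(world([pt],t,z),K,V)[0] for z in(70,66,62,58,54,50,46)]
    print(pt,"z70..46 px",np.round(P,1)[[0,3,6]].tolist())
    u=int(round(P[3][0]))
    v0=int(P[0][1])-4
    for v in range(v0,v0+16):print("  ",v,c[v,u],d0[v,u])
    
E
```

```text
(-80, -48) z70..46 px [[288.0, 389.8], [287.7, 392.4], [287.5, 395.0]]
   385 [107  35  33] [149 152 167]
   386 [91 24 24] [101 107 135]
   387 [86 19 18] [ 58  67 108]
   388 [91 36 35] [32 43 85]
   389 [106  74  72] [16 29 67]
   390 [110  99 101] [14 24 60]
   391 [89 89 99] [23 33 64]
   392 [85 85 93] [44 50 77]
   393 [96 89 86] [77 78 95]
   394 [96 79 66] [96 88 89]
   395 [94 70 51] [94 76 65]
   396 [94 69 49] [87 64 47]
   397 [93 70 49] [87 64 46]
   398 [96 71 51] [89 66 47]
   399 [97 72 50] [93 66 48]
   400 [102  76  54] [94 69 49]
(-95, -10) z70..46 px [[267.7, 377.8], [267.7, 380.5], [267.7, 383.1]]
   373 [93 68 65] [90 89 88]
   374 [94 55 54] [86 85 86]
   375 [92 45 43] [82 81 85]
   376 [88 30 30] [78 78 83]
   377 [86 24 21] [67 67 74]
   378 [88 22 20] [50 52 68]
   379 [100  36  35] [32 38 64]
   380 [111  50  49] [22 30 62]
   381 [113  65  66] [12 22 59]
   382 [109  81  85] [23 30 64]
   383 [96 86 93] [30 35 66]
   384 [92 88 95] [53 54 76]
   385 [99 91 90] [77 74 83]
   386 [103  88  78] [92 84 81]
   387 [102  79  63] [97 80 68]
   388 [99 73 54] [9
[... 393 characters left out ...]
 54]
   353 [92 69 52] [89 66 49]
   354 [90 66 48] [86 63 45]
   355 [88 65 47] [84 62 44]
   356 [93 68 48] [88 65 45]
   357 [104  76  54] [98 72 52]
(0, -36) z70..46 px [[318.2, 357.5], [317.6, 360.3], [317.1, 363.1]]
   353 [130  91  92] [189 189 195]
   354 [101  42  42] [161 163 169]
   355 [92 26 24] [109 112 123]
   356 [93 36 34] [52 57 83]
   357 [96 50 49] [26 35 73]
   358 [97 66 68] [18 30 65]
   359 [88 73 80] [32 38 65]
   360 [90 81 87] [57 57 72]
   361 [92 81 78] [79 74 76]
   362 [88 71 60] [84 71 65]
   363 [86 65 48] [81 63 50]
   364 [86 63 46] [79 59 42]
   365 [87 65 45] [83 60 42]
   366 [89 66 46] [83 61 43]
   367 [87 63 44] [84 61 42]
   368 [83 60 44] [77 55 38]
```

>>> {"op": "apply_moves", "data": {"deltas": [[0,25,0,0,0,0],[0,50,0,0,0,0],[0,70,0,0,0,0],[0,76,0,0,0,0],[0,76,0,0,0,0],[0,76,0,0,0,0]]}}

```text
time_s: 23.6
tcp_pos: [576.9, 27.4, 35.2]
tool_rot: [-0.707, 0.707, -0.0, 0.001]
force: [0.4, -0.1, -0.1]
finger_gap: 42.4
```

>>> {"op": "apply_moves", "data": {"deltas": [[0,0,0,0,0,0],[0,0,0,0,0,0],[0,0,0,0,0,0],[0,0,0,0,0,0],[0,0,0,0,0,0]], "gripper": 0, "newtons": 90}}

```text
time_s: 24.22
tcp_pos: [576.7, 27.4, 35.0]
tool_rot: [-0.707, 0.707, -0.0, 0.001]
force: [-1.4, -0.9, 5.7]
finger_gap: 5.1
```

>>> {"op": "apply_moves", "data": {"deltas": [[0,-10,0,0,0,0],[0,-35,0,0,0,0],[0,-75,0,0,0,0],[0,-125,0,0,0,0],[0,-125,0,0,0,0],[0,-125,0,0,0,0]]}}

```text
time_s: 24.98
tcp_pos: [575.8, 27.7, 158.7]
tool_rot: [0.707, -0.707, 0.001, -0.0]
force: [-0.4, -0.0, -3.1]
finger_gap: 5.1
```

```bash
python3 - <<'E'
from held import *
s=st();a=look("w15");c=look("s15","side")
held("","green",["w15"],s);held("","green",["s15"],s)
t=np.array([539.0,-305.6,np.radians(22.9)])
p,Rg=goal(t,-1,(0,-32),158);print(p,delta(s["tcp_pos"],rot(s),p,Rg))
x=np.hstack([a["color"],c["color"]]);cv2.imwrite("pics/c15.png",cv2.resize(x,None,fx=.7,fy=.7)[:,:,::-1])
E
```

```text
t 24.98 tcp [575.8  27.7 158.7] jawyaw 89.89 y [-0.002  0.    -1.   ] F [-0.4 -0.  -3.1] gap 5.1
w15 11204 
nominal [575.8  -4.3] -180.11 170.4 fit [ 574.27   -6.14  167.23 -179.8    -0.7    -1.73] res 2.7
s15 324 
nominal [575.8  -4.3] -180.11 170.4 fit [ 5.7583e+02 -3.9600e+00  1.6587e+02 -1.7945e+02 -1.3000e+00 -5.0000e-01] res 1.55
[ 551.4519664  -335.07793298  158.        ] [-2.3690e+01  5.7000e-01 -3.6284e+02  1.1000e-01  1.5699e+02 -5.0000e-02]
```

View pics/c15.png

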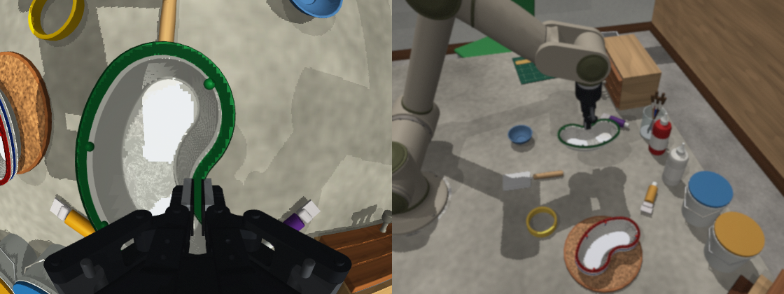

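>>> {"op": "apply_moves", "data": {"deltas": [[-0.5,0,-8,0,4,0],[-2,0,-28,0,13,0],[-3.5,0,-50,0,23,0],[-5,0,-75,0,33,0],[-6.5,0,-100,0,43,0],[-8,0,-125,0,53,0],[-10,0,-150,0,63,0],[-12,0,-175,0,73,0]]}}

```text
time_s: 26.08
tcp_pos: [563.6, -148.0, 158.0]
tool_rot: [-0.567, 0.567, -0.424, 0.422]
force: [-0.3, -0.6, -1.2]
finger_gap: 5.1
```

```bash
python3 - <<'E'
from look import *
s=st();t=np.array([539.0,-305.6,np.radians(22.9)])
p,Rg=goal(t,-1,(0,-32),158);p=np.array([552.7,-335.8,158]);Rc=Ro.from_euler("z",-73,degrees=True)*goal(D["green"],-1,(0,0),0)[1]
pc=np.array([576.3-12,27.8-175,159]);print(pc,Rc.inv().apply(p-pc),np.degrees((Rc.inv()*Rg).as_rotvec()))
E
```

```text
t 26.07 tcp [ 563.6 -148.   158. ] jawyaw 16.56 y [-0.002  0.001 -1.   ] F [-0.3 -0.6 -1.2] gap 5.1
[ 564.3 -147.2  159. ] [177.08289651   1.         -65.92547129] [-0. 84. -0.]
```

>>> {"op": "apply_moves", "data": {"deltas": [[18,0,-7,0,10,0],[40,0,-15,0,20,0],[62,0,-23,0,30,0],[84,0,-31,0,40,0],[106,0,-40,0,50,0],[128,0,-48,0,60,0],[152,0,-57,0,70,0],[172,0,-64,0,79,0]]}}

```text
time_s: 27.08
tcp_pos: [552.4, -331.3, 157.7]
tool_rot: [0.168, -0.169, 0.688, -0.686]
force: [0.1, -0.5, -2.6]
finger_gap: 4.9
```

```bash
python3 - <<'E'
from look import *
s=st();t=np.array([539.0,-305.6,np.radians(22.9)])
p,Rg=goal(t,-1,(0,-32),158);p=np.array([552.7,-335.8,158]);print(delta(s["tcp_pos"],rot(s),p,Rg))
E
```

```text
t 27.07 tcp [ 552.4 -331.3  157.7] jawyaw -62.44 y [-0.002  0.002 -1.   ] F [ 0.1 -0.5 -2.6] gap 4.9
[ 1.77 -0.27  4.14  0.14  4.66  0.07]
```

>>> {"op": "apply_moves", "data": {"deltas": [[2.8,0,4.6,0,5,0],[2.8,0,4.6,0,5,0],[2.8,0,4.6,0,5,0],[2.8,0,4.6,0,5,0]]}}

```text
time_s: 27.58
tcp_pos: [552.6, -335.5, 159.1]
tool_rot: [0.141, -0.141, 0.693, -0.693]
force: [0.4, 0.5, -0.8]
finger_gap: 5.1
```

```bash
python3 - <<'E'
from held import *
s=st();a=look("w16");c=look("s16","side");b=look("t16","top");s=st()
held("","green",["w16"],s);held("","green",["s16"],s)
x=np.hstack([a["color"],cv2.resize(c["color"][200:420,200:400],(382,420))]);cv2.imwrite("pics/c16.png",cv2.resize(x,None,fx=.83,fy=.83)[:,:,::-1])
E
```

```text
t 27.57 tcp [ 552.6 -335.5  159.1] jawyaw -67.02 y [-0.  0. -1.] F [ 0.4  0.5 -0.8] gap 5.1
t 27.73 tcp [ 552.6 -335.7  159.4] jawyaw -67.07 y [ 0. -0. -1.] F [-0.3 -0.6 -2.1] gap 5.1
w16 11183 
nominal [ 540.1 -306.2] 22.93 171.1 fit [ 537.35 -306.35  167.95   23.31   -0.92   -1.34] res 2.7
s16 561 
nominal [ 540.1 -306.2] 22.93 171.1 fit [ 5.4062e+02 -3.0194e+02  1.6488e+02  2.3120e+01 -1.5500e+00  2.5000e-01] res 1.79
```

View pics/c16.png

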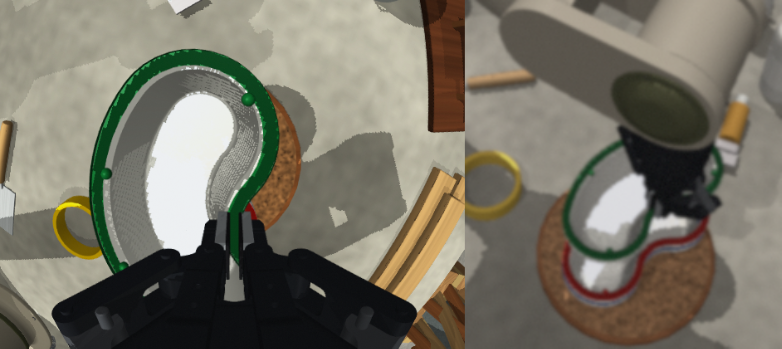

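>>> {"op": "apply_moves", "data": {"deltas": [[0,5,0,0,0.4,0],[0,20,0,0,0.4,0],[0,35,0,0,0.4,0],[0,50,0,0,0.4,0],[0,60,0,0,0.4,0],[0,68,0,0,0.4,0],[0,72,0,0,0.4,0],[0,72,0,0,0.4,0]]}}

```text
time_s: 28.72
tcp_pos: [552.5, -336.0, 87.3]
tool_rot: [-0.138, 0.138, -0.694, 0.694]
force: [-0.0, 0.8, -2.1]
finger_gap: 5.2
```

>>> {"op": "apply_moves", "data": {"deltas": [[0,2,0,0,0,0],[0,4,0,0,0,0],[0,6,0,0,0,0],[0,8,0,0,0,0],[0,8,0,0,0,0]]}}

```text
time_s: 29.35
tcp_pos: [552.5, -335.9, 79.1]
tool_rot: [0.138, -0.138, 0.694, -0.693]
force: [-0.1, 0.7, -1.4]
finger_gap: 4.9
```

>>> {"op": "apply_moves", "data": {"deltas": [[0,1,0,0,0,0],[0,2,0,0,0,0],[0,2,0,0,0,0]]}}

```text
time_s: 29.72
tcp_pos: [552.5, -336.1, 77.5]
tool_rot: [-0.138, 0.138, -0.693, 0.694]
force: [-1.2, 0.4, 0.8]
finger_gap: 5.5
```

Contact is beginning. I'll go slightly lower, release, and inspect.

>>> {"op": "apply_moves", "data": {"deltas": [[0,1,0,0,0,0],[0,1.5,0,0,0,0],[0,1.5,0,0,0,0]]}}

```text
time_s: 30.1
tcp_pos: [552.6, -336.3, 76.2]
tool_rot: [-0.138, 0.138, -0.693, 0.694]
force: [-1.8, -2.0, 4.2]
finger_gap: 5.0
```

>>> {"op": "apply_moves", "data": {"deltas": [[0,0,0,0,0,0],[0,0,0,0,0,0],[0,0,0,0,0,0],[0,0,0,0,0,0]], "gripper": 0.4}}

```text
time_s: 30.6
tcp_pos: [552.6, -335.9, 75.7]
tool_rot: [0.138, -0.138, 0.694, -0.693]
force: [0.2, -0.7, 0.1]
finger_gap: 34.0
```

>>> {"op": "apply_moves", "data": {"deltas": [[0,-10,0,0,0,0],[0,-35,0,0,0,0],[0,-75,0,0,0,0],[0,-75,0,0,0,0],[0,-75,0,0,0,0]]}}

```text
time_s: 31.22
tcp_pos: [552.3, -335.7, 150.7]
tool_rot: [0.138, -0.138, 0.694, -0.693]
force: [-0.1, -0.3, -0.4]
finger_gap: 34.4
```

```bash
python3 - <<'E'
from held import *
a=look("w17");c=look("s17","side");b=look("t17","top");s=st()
t0=np.array([539.0,-305.6,np.radians(22.9)])
for n in("w17","s17","t17"):
    d=np.load(n+".npz");f=n[0]=="w"
    uv=colpix(d["color"],"green",t0,d["K"],d["V"],f,86);t,r=fit(unproj(uv,d["K"],d["V"],86,f));print(n,len(uv),t[:2].round(1),np.degrees(t[2]).round(2),r.std().round(2))
    if f: x,r=fit6([(uv,d["K"],d["V"],f,1)],t0,86);x[3:]=np.degrees(x[3:]);print("  6d",x.round(2))
p,Rg=goal2(t0,(0,4),110);print(p,delta(s["tcp_pos"],rot(s),p,Rg))
x=np.hstack([a["color"],cv2.resize(c["color"][200:420,200:400],(382,420))]);cv2.imwrite("pics/c17.png",cv2.resize(x,None,fx=.83,fy=.83)[:,:,::-1])
E
```

```text
t 31.38 tcp [ 552.2 -335.7  149.8] jawyaw -67.51 y [-0.001  0.001 -1.   ] F [-0.1 -0.8 -0.7] gap 34.0
w17 7100 [ 538.3 -307. ] 22.85 2.78
  6d [ 5.3699e+02 -3.0718e+02  8.3400e+01  2.2990e+01 -2.2000e-01 -2.0100e+00]
s17 560 [ 539.3 -305.9] 23.13 1.73
t17 409 [ 539.6 -305.5] 22.4 2.16
[ 537.4435042  -301.91525838  110.        ] [ 6.900e-01  3.986e+01 -3.678e+01  1.200e-01 -9.041e+01 -4.000e-02]
```

View pics/c17.png

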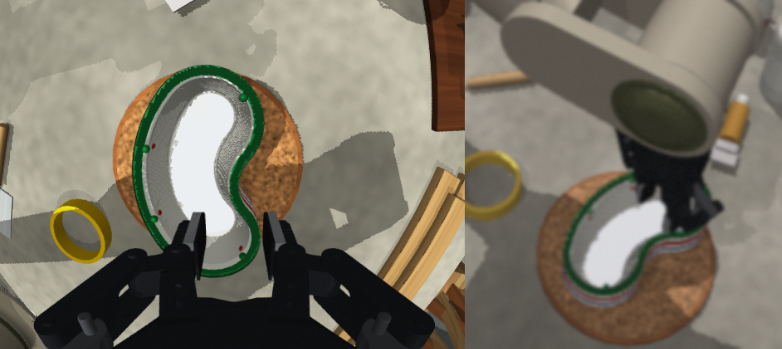

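>>> {"op": "apply_moves", "data": {"deltas": [[0.7,0,-10,0,-10,0],[0.7,0,-20,0,-20,0],[0.7,0,-30,0,-30,0],[0.7,0,-36.8,0,-40,0],[0.7,0,-36.8,0,-50,0],[0.7,0,-36.8,0,-60,0],[0.7,0,-36.8,0,-70,0],[0.7,0,-36.8,0,-80,0]], "gripper": 0}}

```text
time_s: 32.38
tcp_pos: [537.6, -302.1, 150.0]
tool_rot: [0.553, -0.553, 0.442, -0.441]
force: [-0.5, 0.2, 0.1]
finger_gap: 0.0
```

>>> {"op": "apply_moves", "data": {"deltas": [[0,10,0,0,-10,0],[0,30,0,0,-10,0],[0,55,0,0,-10,0],[0,80,0,0,-10,0],[0,95,0,0,-10,0],[0,103,0,0,-10,0],[0,103,0,0,-10,0],[0,103,0,0,-10,0]]}}

```text
time_s: 33.38
tcp_pos: [538.1, -302.5, 48.6]
tool_rot: [-0.588, 0.588, -0.392, 0.393]
force: [-0.3, -0.3, 0.3]
finger_gap: 0.1
```

```bash
python3 - <<'E'
from look import *
s=st();t0=np.array([539.0,-305.6,np.radians(22.9)]);p,Rg=goal2(t0,(0,4),40);print(p,delta(s["tcp_pos"],rot(s),p,Rg))
E
```

```text
t 33.38 tcp [ 538.1 -302.5   48.6] jawyaw 22.49 y [ 0.001 -0.001 -1.   ] F [-0.3 -0.3  0.3] gap 0.1
[ 537.4435042  -301.91525838   40.        ] [-0.8   8.61 -0.43 -0.04 -0.41  0.07]
```

>>> {"op": "apply_moves", "data": {"deltas": [[-0.5,1,0,0,0,0],[-0.5,2,0,0,0,0],[-0.5,3,0,0,0,0],[-0.5,4,0,0,0,0],[-0.5,5,0,0,0,0],[-0.5,5,0,0,0,0]]}}

```text
time_s: 34.12
tcp_pos: [537.6, -301.8, 42.7]
tool_rot: [0.588, -0.588, 0.393, -0.393]
force: [-0.4, 0.1, -0.5]
finger_gap: -0.0
```

>>> {"op": "apply_moves", "data": {"deltas": [[0,0.7,0,0,0,0],[0,1.5,0,0,0,0],[0,1.5,0,0,0,0]]}}

```text
time_s: 34.5
tcp_pos: [537.7, -301.9, 41.5]
tool_rot: [-0.588, 0.588, -0.393, 0.393]
force: [0.1, 0.2, 2.7]
finger_gap: -0.1
```

>>> {"op": "apply_moves", "data": {"deltas": [[0,0.7,0,0,0,0],[0,1.5,0,0,0,0],[0,1.5,0,0,0,0]]}}

```text
time_s: 34.88
tcp_pos: [538.0, -302.2, 40.8]
tool_rot: [-0.588, 0.588, -0.392, 0.394]
force: [-1.5, 0.5, 7.9]
finger_gap: 0.1
```

>>> {"op": "apply_moves", "data": {"deltas": [[0,0.7,0,0,0,0],[0,1.5,0,0,0,0],[0,1.5,0,0,0,0]]}}

```text
time_s: 35.25
tcp_pos: [538.0, -302.6, 40.0]
tool_rot: [-0.588, 0.588, -0.392, 0.394]
force: [-3.9, -0.0, 13.3]
finger_gap: 0.1
```

>>> {"op": "apply_moves", "data": {"deltas": [[0,0.7,0,0,0,0],[0,1.5,0,0,0,0],[0,1.5,0,0,0,0]]}}

```text
time_s: 35.62
tcp_pos: [537.8, -302.7, 38.7]
tool_rot: [-0.587, 0.588, -0.392, 0.394]
force: [-5.1, 0.5, 14.9]
finger_gap: 0.1
```

>>> {"op": "apply_moves", "data": {"deltas": [[0,0.5,0,0,0,0],[0,1,0,0,0,0],[0,1,0,0,0,0]]}}

```text
time_s: 36.0
tcp_pos: [537.8, -302.8, 38.5]
tool_rot: [-0.587, 0.589, -0.392, 0.394]
force: [-6.6, 0.0, 21.0]
finger_gap: -0.1
```

>>> {"op": "apply_moves", "data": {"deltas": [[0,0.5,0,0,0,0],[0,1,0,0,0,0],[0,1,0,0,0,0]]}}

```text
time_s: 36.38
tcp_pos: [537.6, -302.8, 38.0]
tool_rot: [-0.587, 0.589, -0.392, 0.394]
force: [-8.8, 2.0, 26.5]
finger_gap: -0.4
```

>>> {"op": "apply_moves", "data": {"deltas": [[0,0.5,0,0,0,0],[0,1,0,0,0,0],[0,1,0,0,0,0]]}}

```text
time_s: 36.75
tcp_pos: [537.6, -302.8, 38.0]
tool_rot: [-0.587, 0.589, -0.392, 0.394]
force: [-10.9, 3.3, 32.4]
finger_gap: -0.1
```

```bash
python3 - <<'E'
from look import *
s=st();print(s["wrist_torque"])
E
```

```text
t 36.75 tcp [ 537.6 -302.8   38. ] jawyaw 22.5 y [ 0.002 -0.004 -1.   ] F [-10.9   3.3  32.4] gap -0.1
[ 0.58647237  1.95844312 -0.0676655 ]
```

>>> {"op": "apply_moves", "data": {"deltas": [[0,-4,0,0,0,0],[0,-14,0,0,0,0],[4,-14,14,0,0,0],[5,-14,28,0,0,0],[5,-14,42,0,0,0],[5,-14,42,0,0,0]]}}

```text
time_s: 37.5
tcp_pos: [579.1, -289.5, 47.5]
tool_rot: [0.588, -0.588, 0.393, -0.392]
force: [0.1, 0.2, -0.2]
finger_gap: -0.1
```

```bash
python3 - <<'E'
from look import *
s=st();a=look("w18");c=look("s18","side")
x=np.hstack([a["color"],cv2.resize(c["color"][260:420,240:390],(394,420))]);cv2.imwrite("pics/c18.png",cv2.resize(x,None,fx=.83,fy=.83)[:,:,::-1])
E
```

```text
t 37.5 tcp [ 579.1 -289.5   47.5] jawyaw 22.58 y [-0.  0. -1.] F [ 0.1  0.2 -0.2] gap -0.1
```

View pics/c18.png

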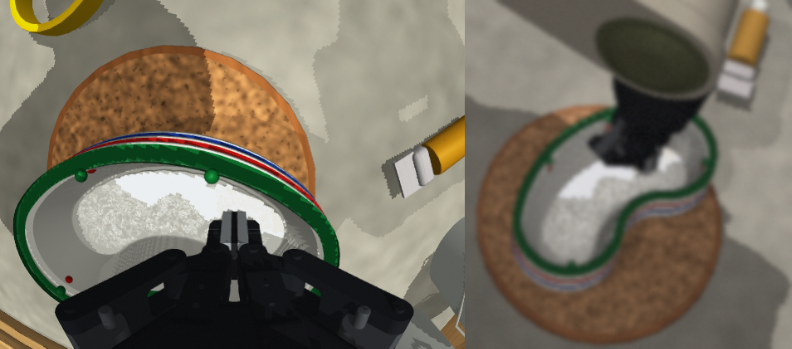

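```bash
python3 - <<'E'
from look import *
d=np.load("w18.npz");cv2.imwrite("pics/w18c.png",cv2.resize(d["color"][150:260,60:400],(800,260),interpolation=cv2.INTER_NEAREST)[:,:,::-1])
x=d["color"][150:260]; 
cv2.imwrite("pics/w18d.png",cv2.resize(d["color"][150:250,100:250],(800,533),interpolation=cv2.INTER_NEAREST)[:,:,::-1])
cv2.imwrite("pics/w18e.png",cv2.resize(d["color"][160:260,240:390],(800,533),interpolation=cv2.INTER_NEAREST)[:,:,::-1])
E
```

```text
(no output)
```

View pics/w18d.png

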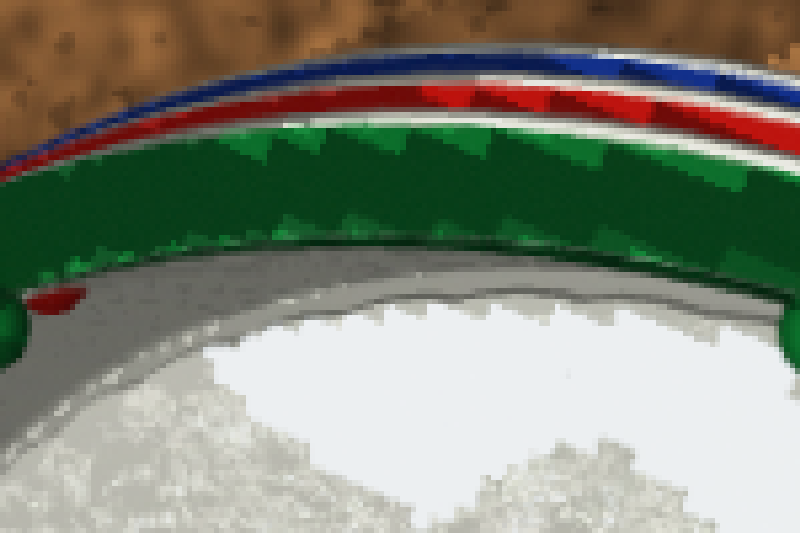

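View pics/w18e.png

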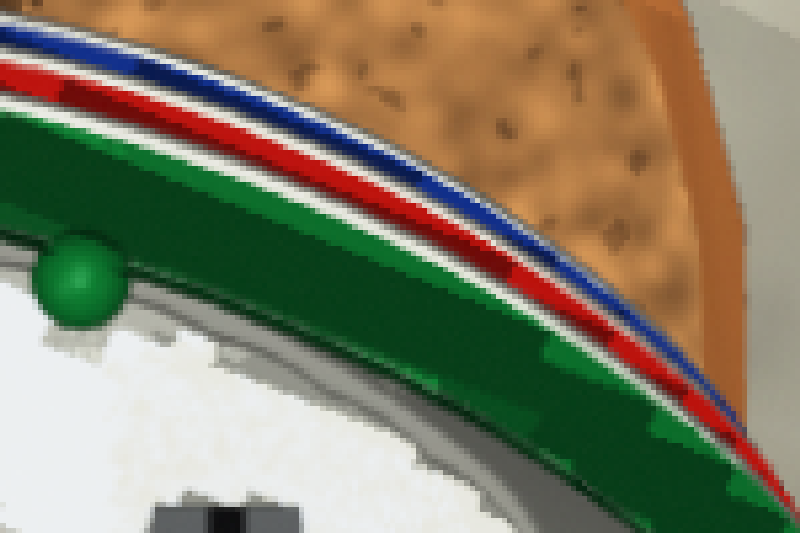

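>>> {"op": "apply_moves", "data": {"deltas": [[0,3,0,0,0,0],[0,6,0,0,0,0],[0,7.5,0,0,0,0],[0,7.5,0,0,0,0]]}}

```text
time_s: 38.1
tcp_pos: [578.2, -290.4, 40.2]
tool_rot: [0.588, -0.588, 0.393, -0.393]
force: [0.2, -0.0, 0.7]
finger_gap: -0.1
```

>>> {"op": "apply_moves", "data": {"deltas": [[0,1,0,0,0,0],[0,2,0,0,0,0],[0,2,0,0,0,0]]}}

```text
time_s: 38.48
tcp_pos: [578.4, -290.4, 38.6]
tool_rot: [-0.588, 0.588, -0.393, 0.393]
force: [-0.6, 0.4, 2.8]
finger_gap: 0.2
```

>>> {"op": "apply_moves", "data": {"deltas": [[0,0.7,0,0,0,0],[0,1.5,0,0,0,0],[0,1.5,0,0,0,0]]}}

```text
time_s: 38.85
tcp_pos: [578.5, -290.5, 38.4]
tool_rot: [-0.588, 0.588, -0.392, 0.393]
force: [-4.2, 2.4, 11.2]
finger_gap: 0.2
```

>>> {"op": "apply_moves", "data": {"deltas": [[0,0.7,0,0,0,0],[0,1.5,0,0,0,0],[0,1.5,0,0,0,0]]}}

```text
time_s: 39.22
tcp_pos: [578.4, -290.6, 37.9]
tool_rot: [-0.588, 0.588, -0.392, 0.394]
force: [-7.1, 3.2, 19.5]
finger_gap: -0.2
```

>>> {"op": "apply_moves", "data": {"deltas": [[0,0.7,0,0,0,0],[0,1.5,0,0,0,0],[0,1.5,0,0,0,0]]}}

```text
time_s: 39.6
tcp_pos: [578.5, -290.5, 37.7]
tool_rot: [-0.588, 0.588, -0.392, 0.394]
force: [-8.8, 6.0, 28.7]
finger_gap: -0.0
```

>>> {"op": "apply_moves", "data": {"deltas": [[0,-6,0,0,0,0],[0,-14,0,0,0,0],[-3,-14,-20,0,0,0],[-5,-14,-42,0,0,0],[-3,-14,-64,0,0,0],[0,-14,-84,0,0,0],[0,-14,-84,0,0,0]]}}

```text
time_s: 40.48
tcp_pos: [499.7, -323.5, 47.9]
tool_rot: [-0.587, 0.588, -0.394, 0.393]
force: [0.2, 0.2, -0.5]
finger_gap: 0.1
```

>>> {"op": "apply_moves", "data": {"deltas": [[0,2,0,0,0,0],[0,4,0,0,0,0],[0,6,0,0,0,0],[0,8,0,0,0,0],[0,9,0,0,0,0],[0,9,0,0,0,0]]}}

```text
time_s: 41.22
tcp_pos: [500.7, -322.4, 38.7]
tool_rot: [0.588, -0.588, 0.393, -0.393]
force: [0.0, -0.5, -0.5]
finger_gap: -0.1
```

>>> {"op": "apply_moves", "data": {"deltas": [[0,0.5,0,0,0,0],[0,1,0,0,0,0],[0,1,0,0,0,0]]}}

```text
time_s: 41.6
tcp_pos: [500.8, -322.5, 38.3]
tool_rot: [-0.588, 0.588, -0.393, 0.393]
force: [-0.6, -0.4, 5.8]
finger_gap: -0.1
```

>>> {"op": "apply_moves", "data": {"deltas": [[0,0.7,0,0,0,0],[0,1.5,0,0,0,0],[0,1.5,0,0,0,0]]}}

```text
time_s: 41.98
tcp_pos: [500.9, -322.8, 37.9]
tool_rot: [-0.588, 0.588, -0.392, 0.393]
force: [-4.0, 2.4, 14.7]
finger_gap: -0.3
```

>>> {"op": "apply_moves", "data": {"deltas": [[0,0.7,0,0,0,0],[0,1.5,0,0,0,0],[0,1.5,0,0,0,0]]}}

```text
time_s: 42.35
tcp_pos: [500.9, -322.8, 37.8]
tool_rot: [-0.588, 0.588, -0.392, 0.394]
force: [-7.4, 5.7, 26.6]
finger_gap: 0.0
```

>>> {"op": "apply_moves", "data": {"deltas": [[0,0.7,0,0,0,0],[0,1.5,0,0,0,0],[0,1.5,0,0,0,0]]}}

```text
time_s: 42.72
tcp_pos: [500.9, -322.8, 37.7]
tool_rot: [-0.588, 0.588, -0.392, 0.394]
force: [-11.8, 8.4, 38.3]
finger_gap: -0.1
```

>>> {"op": "apply_moves", "data": {"deltas": [[0,-6,0,0,0,0],[0,-20,0,0,0,0],[0,-50,0,0,0,0],[0,-90,0,0,0,0],[0,-120,0,0,0,0],[0,-120,0,0,0,0],[0,-120,0,0,0,0]]}}

```text
time_s: 43.6
tcp_pos: [500.4, -322.1, 152.5]
tool_rot: [0.588, -0.588, 0.393, -0.392]
force: [0.3, -1.3, -0.6]
finger_gap: 0.1
```

```bash
python3 - <<'E'
from held import *
s=st();a=look("w19")
d=np.load("w19.npz");t0=np.array([539.0,-305.6,np.radians(22.9)])
uv=colpix(d["color"],"green",t0,d["K"],d["V"],True,82);x,r=fit6([(uv,d["K"],d["V"],True,1)],t0,82);x[3:]=np.degrees(x[3:]);print("  6d",x.round(2))
z=np.radians(22.5);zt=np.array([np.cos(z),np.sin(z),0]);xt=np.array([zt[1],-zt[0],0]);dw=np.array([590,-60,0])-np.array([s["tcp_pos"][0],s["tcp_pos"][1],0]);print(dw@xt,dw@zt)
E
```

```text
t 43.6 tcp [ 500.4 -322.1  152.5] jawyaw 22.49 y [-0.001  0.001 -1.   ] F [ 0.3 -1.3 -0.6] gap 0.1
  6d [ 537.87 -307.23   81.27   21.43    1.43    0.88]
-207.89287288551049 183.1297392318775
```

View pics/w19.png

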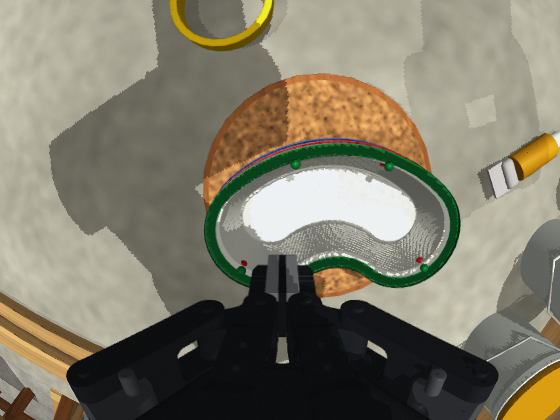

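>>> {"op": "apply_moves", "data": {"deltas": [[-9,0,20,0,0,0],[-17.8,10,41.8,0,0,0],[-17.8,40,41.8,0,0,0],[-17.8,70,41.8,0,0,0],[-17.8,95,41.8,0,0,0],[-17.8,108,41.8,0,0,0],[-17.8,110,41.8,0,0,0],[-17.8,110,41.8,0,0,0]]}}

```text
time_s: 44.65
tcp_pos: [533.0, -290.1, 44.0]
tool_rot: [-0.588, 0.588, -0.392, 0.393]
force: [-0.2, -0.3, 0.4]
finger_gap: 0.2
```

>>> {"op": "apply_moves", "data": {"deltas": [[0,1,0,0,0,0],[0,2,0,0,0,0],[0,3,0,0,0,0],[0,3,0,0,0,0]]}}

```text
time_s: 45.15
tcp_pos: [532.5, -290.1, 40.3]
tool_rot: [-0.588, 0.588, -0.393, 0.393]
force: [0.5, 0.8, -0.7]
finger_gap: 0.1
```

>>> {"op": "apply_moves", "data": {"deltas": [[0,0.7,0,0,0,0],[0,1.5,0,0,0,0],[0,1.5,0,0,0,0]]}}

```text
time_s: 45.52
tcp_pos: [532.5, -290.0, 38.8]
tool_rot: [0.588, -0.588, 0.393, -0.393]
force: [-0.0, -0.2, -0.6]
finger_gap: -0.3
```

>>> {"op": "apply_moves", "data": {"deltas": [[0,0.7,0,0,0,0],[0,1.5,0,0,0,0],[0,1.5,0,0,0,0]]}}

```text
time_s: 45.9
tcp_pos: [532.6, -290.1, 38.1]
tool_rot: [-0.588, 0.588, -0.393, 0.393]
force: [-1.7, 1.6, 8.2]
finger_gap: -0.2
```

>>> {"op": "apply_moves", "data": {"deltas": [[0,0.7,0,0,0,0],[0,1.5,0,0,0,0],[0,1.5,0,0,0,0]]}}

```text
time_s: 46.28
tcp_pos: [532.7, -290.3, 38.0]
tool_rot: [-0.588, 0.588, -0.392, 0.393]
force: [-5.3, 2.3, 17.5]
finger_gap: -0.3
```

>>> {"op": "apply_moves", "data": {"deltas": [[0,0.7,0,0,0,0],[0,1.5,0,0,0,0],[0,1.5,0,0,0,0]]}}

```text
time_s: 46.65
tcp_pos: [532.7, -290.3, 37.8]
tool_rot: [-0.588, 0.588, -0.392, 0.394]
force: [-8.7, 5.2, 27.5]
finger_gap: -0.1
```

>>> {"op": "apply_moves", "data": {"deltas": [[0,-8,0,0,0,0],[0,-40,0,0,0,0],[0,-90,0,0,0,0],[-30,-120,22,0,0,0],[-75,-120,55,0,0,0],[-120,-120,88,0,0,0],[-160,-120,118,0,0,0],[-190,-120,141,0,0,0]]}}

```text
time_s: 47.65
tcp_pos: [590.3, -58.4, 154.2]
tool_rot: [0.588, -0.588, 0.393, -0.392]
force: [-0.2, 0.3, 0.5]
finger_gap: -0.5
```

```bash
python3 - <<'E'
from held import *
s=st();c=look("s20","side");b=look("t20","top");a=look("w20")
t0=np.array([539.0,-305.6,np.radians(22.9)])
for n in("s20","t20"):
    d=np.load(n+".npz");f=n[0]=="w"
    uv=colpix(d["color"],"green",t0,d["K"],d["V"],f,82);t,r=fit(unproj(uv,d["K"],d["V"],82,f));print(n,len(uv),t[:2].round(1),np.degrees(t[2]).round(2),r.std().round(2))
x=np.hstack([cv2.resize(a["color"],(480,360)),cv2.resize(c["color"][290:420,230:380],(415,360),interpolation=cv2.INTER_CUBIC)]);cv2.imwrite("pics/c20.png",cv2.resize(x,(800,322))[:,:,::-1])
E
```

```text
t 47.65 tcp [590.3 -58.4 154.2] jawyaw 22.55 y [-0.  0. -1.] F [-0.2  0.3  0.5] gap -0.5
s20 737 [ 539.1 -305.8] 22.43 1.75
t20 608 [ 539.7 -306.1] 22.25 2.09
```

View pics/c20.png

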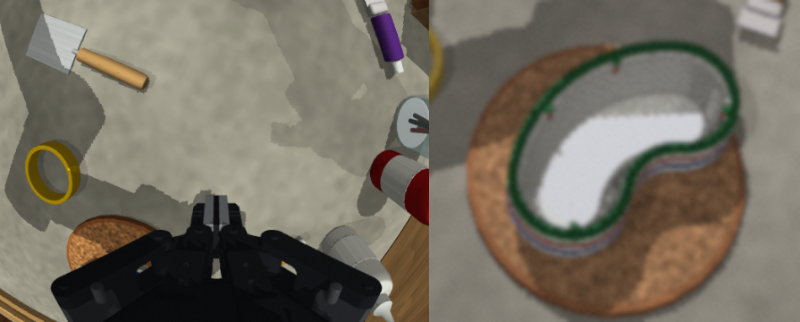

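View pics/t20.png

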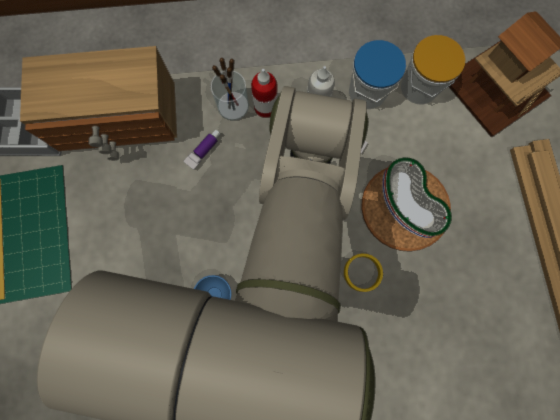

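>>> {"op": "apply_moves", "data": {"deltas": [[0,40,0,0,0,0],[0,80,0,0,0,0],[0,115,0,0,0,0],[0,135,0,0,0,0],[0,145,0,0,0,0],[0,148,0,0,0,0],[0,149,0,0,0,0],[0,149,0,0,0,0]]}}

```text
time_s: 48.8
tcp_pos: [590.4, -60.7, 6.0]
tool_rot: [0.588, -0.588, 0.392, -0.393]
force: [0.2, 0.3, 0.2]
finger_gap: -0.0
```

>>> {"op": "apply_moves", "data": {"deltas": [[0,1,0,0,0,0],[0,2,0,0,0,0],[0,3,0,0,0,0],[0,3,0,0,0,0]]}}

```text
time_s: 49.3
tcp_pos: [590.1, -60.5, 2.2]
tool_rot: [-0.588, 0.588, -0.393, 0.393]
force: [-0.5, 0.4, -0.4]
finger_gap: -0.1
```

>>> {"op": "apply_moves", "data": {"deltas": [[0,1,0,0,0,0],[0,2,0,0,0,0],[0,2,0,0,0,0]]}}

```text
time_s: 49.68
tcp_pos: [590.1, -60.5, 0.2]
tool_rot: [-0.588, 0.588, -0.393, 0.393]
force: [-1.1, 0.5, 0.0]
finger_gap: 0.1
```

>>> {"op": "apply_moves", "data": {"deltas": [[0,0.7,0,0,0,0],[0,1.5,0,0,0,0],[0,1.5,0,0,0,0]]}}

```text
time_s: 50.05
tcp_pos: [590.1, -60.5, -1.2]
tool_rot: [0.588, -0.588, 0.393, -0.393]
force: [0.2, -0.5, -0.2]
finger_gap: -0.1
```

>>> {"op": "apply_moves", "data": {"deltas": [[0,0.7,0,0,0,0],[0,1.5,0,0,0,0],[0,1.5,0,0,0,0]]}}

```text
time_s: 50.42
tcp_pos: [590.1, -60.5, -1.3]
tool_rot: [0.588, -0.588, 0.393, -0.393]
force: [-4.8, 0.7, 13.3]
finger_gap: -0.0
```

>>> {"op": "apply_moves", "data": {"deltas": [[0,-8,0,0,0,0],[0,-50,0,0,0,0],[0,-100,0,0,0,0],[0,-150,0,0,0,0],[0,-200,0,0,0,0],[0,-200,0,0,0,0],[0,-200,0,0,0,0]]}}

```text
time_s: 51.3
tcp_pos: [589.7, -60.4, 196.6]
tool_rot: [-0.588, 0.588, -0.393, 0.392]
force: [-0.3, 0.1, 0.1]
finger_gap: -0.2
```

```bash
python3 - <<'E'
from look import *
from station import workorder
s=st();c=look("s21","side")
a=np.load("side0.npz")["color"].astype(int);b=c["color"].astype(int)
for n,(u,v) in {"tape":(214,316),"bowl":(184,193),"violet":(318,173),"ochre":(369,283),"scraper":(200,255)}.items():
    print(n,np.abs(a[v-20:v+20,u-40:u+40]-b[v-20:v+20,u-40:u+40]).mean().round(1))
print(workorder.job_done())
E
```

```text
t 51.3 tcp [589.7 -60.4 196.6] jawyaw 22.49 y [-0.001  0.    -1.   ] F [-0.3  0.1  0.1] gap -0.2
tape 29.0
bowl 12.9
violet 45.5
ochre 11.5
scraper 18.1
the job is handed in; nothing more can be done
None
```

View pics/s21.png

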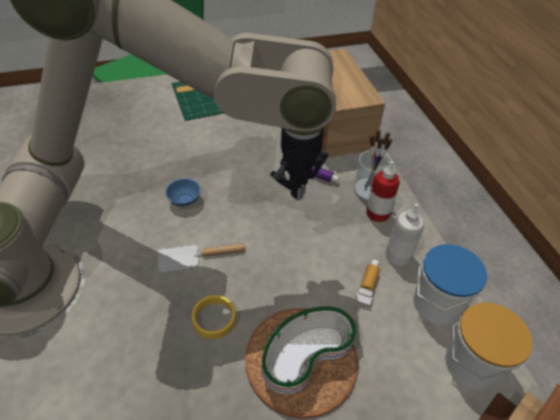

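The job is handed in at 51.3 s. The red dish is nested in the blue one and the green dish in the red, both pressed home, and the stack is standing on the board.

**Checks that agreed**
- **Height:** The fingertips bottomed on the green floor at TCP 37.7–38.0 mm under about 27–38 N, at the middle, both ends and the back. The bare table read −1.3 mm, so the floor is 39 mm up, as it should be with both dishes home. The earlier press on the red floor bottomed at 25.7 mm, the expected 12 mm lower.
- **Outline:** The side and top cameras put the stack at about (539, −306) mm, heading about 22.3°. Pressing turned it 1–1.5° from the blue dish's starting heading.

**Checks that failed or disagreed**
- **Fingertip offset:** The first grasp closed on air because the tips sit about level with the TCP, not 25 mm ahead of it. I lowered by about 28 mm and the grasp held.
- **Tilt:** One wrist-camera fit gave a tilt of about 1.4° across the dish. The even press heights did not support it, so I went with those.
- **Bystanders:** My picture comparison around the bystanders was inconclusive because the arm and its shadows cross those areas. By eye in the last side view, all five stand where they began; the violet tube is half hidden there but was clear in the top view just before.
- **Force:** The hardest press was 38 N, straight down with the fingertips on the floor. The total, including side force, was about 41 N.

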